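# Fan coated test coupons into a reading tray

## Task

Take the two loose coupons (green, yellow) from the black stacking nest and fan them out along the aluminium reading tray like roof tiles, in either order, carrying on from the blue coupon that lies flat at its head: each must rest its coated end on the bare metal end of the coupon before it, so that no coating is hidden, and have its own bare end down on the tray floor in the next bay towards the gate. Lay them, do not drop them. Then slide the orange-tabbed end gate fully home to close the row in, and leave the other things on the worktop where they are.

Things in the scene. Friction and masses are not known exactly. Their poses are not given: they have to be found in the camera images.
- tray: Fixed aluminium tray with a dark floor, 230 (x) x 62 (y) mm, a channel open at the gate end. Origin: middle of its underside; x runs from the closed head to the gate end, z up. Floor 4 mm above the worktop. Inner face of the head wall at x = -108 mm. Side walls inside at y = +-22 mm, upright to 20 mm above the worktop, then flaring to 26 mm high, 51 mm apart.
- bar_1 (a point): Middle of the first steel bar across the tray floor, 3 mm wide (x) and 2.5 mm high, on the floor; ends the blue coupon's bay (x = -39.5 mm in the tray). The second bay runs from here to bar_2. A coupon has only 2 mm to spare at each side in the channel, so fingers fit only at its short ends.
- bar_2 (a point): Middle of the second bar, same size (x = +1 mm in the tray); the third bay runs from it to the shut gate's face. A coupon whose bare edge stands 2 to 4 mm short of its bar (or of the shut gate's face) lies stably, sloping about 0.15 rad, coated end 10 mm higher than bare end; more than about 9 mm short it may tip back on to the one before.
- gate (a joint): End gate, a black slide with an upright orange tab; metres along the tray's +x: 0 = fully home (hard stop; its face then stands at x = +42 mm in the tray), up to 0.062 = open; starts 46 to 60 mm open. Slides with about 1.5 N of friction and stays where it is left.
- gate_tab (a point): Middle of the back face (looking to the tray's +x, away from the coupons) of the gate's orange tab: 30 mm wide, 6 mm thick, from 32 to 50 mm above the worktop, 9 mm behind the gate's face. Push it here towards the tray's -x. The black cap below it (27 to 32 mm high) stands out 5 mm further back.
- nest: Fixed black stacking nest, 86 (x) x 56 (y) mm, may point any way; holds the two coupons on its seat, 8 mm above the worktop, long sides along x, bare ends to +x. Origin: middle of the underside. Steel corner angles, 28 mm high, cover the short ends and the corners, leaving the middle 48 mm of the long sides free.
- nest_seat (a point): Middle of the nest's seat. The base is only 30 mm wide here, so fingertips can go down beside and below the coupons; both can be taken in one grasp across their 40 mm width. To change to a grip at the short ends (64 mm), a coupon has to be set down on free worktop and taken again.
- coupon_blue: Blue aluminium test coupon, 64 (x) x 40 (y) x 6 mm, 41 g. Origin: centre of its underside; z up out of its upper face. Its +x end is bare metal for 30 mm, with a small dark hanging hole; the other 34 mm, to the -x end, are coated blue. Loose; lies flat in the tray's first bay, coated end against the head wall, its x along the tray's x.
- coupon_green: Green aluminium test coupon, 64 (x) x 40 (y) x 6 mm, 41 g. Origin: centre of its underside; z up out of its upper face. Its +x end is bare metal for 30 mm, with a small dark hanging hole; the other 34 mm, to the -x end, are coated green. Starts at the bottom of the nest.
- coupon_yellow: Yellow aluminium test coupon, 64 (x) x 40 (y) x 6 mm, 41 g. Origin: centre of its underside; z up out of its upper face. Its +x end is bare metal for 30 mm, with a small dark hanging hole; the other 34 mm, to the -x end, are coated yellow. Starts on top of the green one, same way round.
- coupon_blue_bare_edge (a point): Middle of the lower edge of coupon_blue's bare end, 32 mm along +x from its origin.
- coupon_green_bare_edge (a point): Middle of the lower edge of coupon_green's bare end, 32 mm along +x from its origin.
- coupon_yellow_bare_edge (a point): Middle of the lower edge of coupon_yellow's bare end, 32 mm along +x from its origin.
- coupon_blue_coated_edge (a point): Middle of the lower edge of coupon_blue's coated end, 32 mm along -x from its origin.
- coupon_green_coated_edge (a point): Middle of the lower edge of coupon_green's coated end, 32 mm along -x from its origin.
- coupon_yellow_coated_edge (a point): Middle of the lower edge of coupon_yellow's coated end, 32 mm along -x from its origin.
- weigh_tin: Bystander, loose, to be left alone: round metal tin with lid, 51 mm across, 26 mm high; origin: centre of the underside.
- dropper_bottle: Bystander, loose, to be left alone: amber dropper bottle, 28 mm across, 92 mm high; origin: centre of the underside.
- vial_1: Bystander, loose, to be left alone: small amber vial with a white cap, 12 mm across, 32 mm high; origin: centre of the underside.
- alu_block: Bystander, loose, to be left alone: aluminium block with two holes, 30 x 45 x 22 mm high; origin: centre of the underside.
- marker_pen: Bystander, loose, to be left alone: felt marker lying, 121 x 14 x 16 mm, long axis x; origin: centre of the underside.
- hex_key_set: Bystander, loose, to be left alone: folding hex-key holder with an orange body, 85 x 33 x 28 mm, long axis x; origin: centre of the underside.
- tape_roll: Bystander, loose, to be left alone: roll of masking tape lying flat, 62 mm across, 19 mm high; origin: centre of the underside.
There are look-alikes about, which are no part of the job. Leave any purple look-alike of the coupon_yellow alone.

How it is judged:
By the outcome, as a careful person would: the job done as asked, in the order asked, and still so for the second after the job is handed in, with the robot touching nothing.
It also fails if it takes over 69 s, if anything falls off the work surface, if the arm or the gripper's body presses on something with over 40 N, if the wrist force passes 120 N, or if a joint passes its speed limit or range.

## Robot

A 7-joint arm with a two-finger parallel gripper is mounted at the origin on a cart in front of the work surface, level with it; the furniture and walls round the work are solid. World frame = base frame: x ahead of the robot, y to its left, z up, the work surface at z = 0. Lengths are in m, angles in degrees, forces in N, time in s.
With the tool pointing down it reaches from about 0.425 to 0.875 m from the base axis. Payload 4.7 kg.
Tool frame: the origin (TCP) lies midway between the tips of the shut fingers; the grasp point (between the pads) lies 19 mm behind it; z points along the fingers, y is the line along which they close (so a half turn about z gives the same grasp; the last joint's range is limited). The gripper opens to 87 mm and grips with 3 to 60 N. Pads are 19 mm wide; open, the fingers measure 117 mm over their backs; the gripper's body (75 mm by 190 mm) begins 51 mm behind the grasp point.
Start: joints at [73.975, 18.392, -4.016, 83.108, 1.295, 78.541, -3.26], TCP at [0.188, -0.622, 0.194] pointing down, gripper open.
Joint ranges: [-163.93, 163.93], [-17.29, 119.83], [-79.2, 71.16], [3.27, 140.29], [-89.18, 269.18], [5.43, 117.66], [-154.24, 154.24]. Speed limits (degrees/s): [147.25, 147.25, 180, 180, 180, 180, 180].

## Interface

Orientations are given as [roll, pitch, yaw] about the fixed x, y, z axes, in that order (R = Rz(yaw) Ry(pitch) Rx(roll)).
In Python, from cell import env, viewer, boxes_of, masks_of gives the robot as it stands. The module is installed in compiled form; this text tells all that it offers.
- The arm moves only by the tool apply_moves, never from a script. Its argument "moves" is a list of rows, each a list of 7 numbers: the shift along the tool's x, y, z scaled (see below), then the turn, a rotation vector about the tool's x, y, z scaled (see below), then the opening, from 0 (shut) to 1 (fully open). A call has 1 to 20 rows; each row is the pose to reach, as a shift and turn from the pose commanded when the call began, along the tool's axes at that moment; what a row does not reach only later rows make up. The controller multiplies each number of a shift by 0.2 m and each number of a turn by 1.5 rad. A row lasts 1/10 s, in which the tool goes at most 50 mm and 8.59 degrees, less where a joint would pass 70% of its speed; a pose out of reach is approached as far as the arm can. A call with a number of a shift or a turn outside -1 to 1 is refused whole. A call with a gripper value outside its range is refused whole. The fingers move at their own pace and stop on an object; "grip_force" is the grip in N (left out, the last holds). Time passes only in rows, so rows that repeat a pose let the fingers close. It gives the time, the measured TCP pose, the force, the opening and the grip force at its end, in the units of the state.
- env.get_obs(): the state, without advancing time (a new reading comes with each control period).
- viewer.read_camera(name): name is "scene" or "top" or "wrist"; returns the picture (384x512x3 uint8, red, green, blue); there is no depth.
- viewer.get_calibration(name): a dict with "fov_y" (degrees; the focal length in pixels is half the picture's height over the tangent of half this angle, whatever the lens; pixels are square), "cx", "cy" (the principal point, pixels), "position" and "orientation" of the camera in the world. Camera axes: x right, y up, looking along -z (the intrinsics and any distortion apply to the point x, -y, -z); pixel columns grow to the right and rows downward; lengths in m; the calibration is good to about 2 mm. A picture is of the moment at which its call begins: read the wrist's pose just before it. get_calibration takes no time and is no camera call; for the wrist camera it gives the pose at the moment of the call.
- env.sign_off(): hands the job in; it is judged then, once.
Trained networks look in the newest picture that a camera, given by its name, has taken for a name from the list of things; names that differ only in an ending like _2 or _b are one class to them, and where a whole thing is asked for, a point or a joint stands for the part that bears it (a point fixed in the world has none). Each returns a list of dicts, best first, with "conf" (0 to 1); they miss things now and then, are a little off and sometimes report something else, mostly with a low value. They report only what shows in the picture. A call takes as long as a camera call. They do not tell look-alikes from the thing itself.
- boxes_of(camera, target): "location" ([column, row] in pixels, amid what is visible of it).
- masks_of(camera, target): "pixels" (384x512 bool, what is visible of it) and "location" ([column, row] in pixels, amid what is visible of it).
The state is a dict: "time_s": time; "qpos": joint angles; "joint_velocities": joint speeds; "effort": joint torques, N m; "tool_pos": TCP position; "tool_rot": TCP orientation; "force": force on the tool from outside, world axes, zero at the start; "wrist_torque": the same for the moment, N m; "grip_width": finger opening in m; "grasp_force": force on a finger pad.
Only numpy, scipy, OpenCV 4.12 (cv2) and the standard library are available. Lean on these libraries where they do the work, as an engineer would, in place of code of your own. Each camera call takes 0.05 s, during which the arm holds its last target. There are 200 camera calls.

## Working session

There is one attempt and no reset: what is moved stays moved. The work goes in short steps, Python scripts to look and compute and a tool call to move; the robot and the scene stay as the last step left them, time stands still between calls to the robot, and variables do not carry over. Pictures are saved under pics/ and viewed, at most 10 in all, crops included, and the job is handed in when it is done.

Besides the shell and the picture viewer there is one more tool, called after "Call:" by a JSON object that holds its "op" and its "data", one argument or row to a line. apply_moves: Moves the arm, as the interface text tells. Shifts and turns lie within -1 to 1; 1 stands for 0.2 m of shift or 1.5 rad of turn. Its arguments: {"type":"object","properties":{"moves":{"type":"array","items":{"type":"array","items":{"type":"number","minimum":-1,"maximum":1}}},"grip_force":{"type":"number"}},"required":["moves"]}

```bash
mkdir -p pics; cat > h.py <<'E'
import numpy as np, cv2
from scipy.spatial.transform import Rotation as R
from cell import env, viewer, boxes_of, masks_of
def cal(n):
    c=viewer.get_calibration(n); f=192/np.tan(np.radians(c['fov_y'])/2); return c,f
def rot(o):
    o=np.array(o,float)
    return R.from_euler('xyz',o,degrees=True).as_matrix() if o.shape==(3,) else (o if o.shape==(3,3) else R.from_quat(o).as_matrix())
def w(n,px,z,c=None):
    c,f=c or cal(n)
    d=rot(c['orientation'])@np.array([(px[0]-c['cx'])/f,-(px[1]-c['cy'])/f,-1]); p=np.array(c['position']); return p+d*(z-p[2])/d[2]
def proj(n,P,c=None):
    c,f=c or cal(n); q=(np.array(P)-np.array(c['position']))@rot(c['orientation']); return np.stack([c['cx']+f*q[...,0]/-q[...,2],c['cy']-f*q[...,1]/-q[...,2]],-1)
def save(n,name,crop=None,s=1):
    im=viewer.read_camera(n)[:,:,::-1]
    o=im if crop is None else im[crop[1]:crop[3],crop[0]:crop[2]]
    cv2.imwrite('pics/'+name,cv2.resize(o,None,fx=s,fy=s,interpolation=cv2.INTER_CUBIC)); return im
E
python3 - <<'E'
from h import *
a=save('top','top1.png',s=1.5)
for n in('top','scene','wrist'): print(n,viewer.get_calibration(n))
print(env.get_obs())
for t in ['tray','nest','nest_seat','bar_1','bar_2','gate_tab','gate','coupon_blue','coupon_yellow','coupon_yellow_bare_edge','coupon_yellow_coated_edge','coupon_blue_bare_edge','coupon_blue_coated_edge']:
    print(t,[(np.round(d['location']).tolist(),round(float(d['conf']),2),np.round(w('top',d['location'],0.02),3)[:2].tolist()) for d in boxes_of('top',t)[:3]])
E
```

```text
top {'fov_y': 48.586075964919125, 'cx': 262.2833065133956, 'cy': 189.42143733269074, 'position': array([ 0.3849369 , -0.15988153,  1.084976  ]), 'orientation': array([ 11.9617811 ,   0.20611918, -85.71385453])}
scene {'fov_y': 43.09197758120004, 'cx': 252.48897943633344, 'cy': 191.9389821425285, 'position': array([-0.07006297,  0.79355859,  0.85901654]), 'orientation': array([ 5.53464027e+01, -1.16307768e-01, -1.45399138e+02])}
wrist {'fov_y': 64.44480206140891, 'cx': 261.8799210238334, 'cy': 195.05008090037222, 'position': array([ 0.25478492, -0.60230562,  0.38302105]), 'orientation': array([-1.47334282e+01,  5.62131503e-02, -7.30701082e+01])}
{'time_s': 0.05, 'qpos': array([73.97432932, 18.43731916, -4.01454567, 83.17546522,  1.29532963,
       78.54077887, -3.26100486]), 'joint_velocities': array([-0.08388102, -0.07947178, -0.05584911, -0.04903147, -0.02525589,
       -0.1212265 , -0.03976329]), 'effort': array([ 4.10335442e-04, -4.92986333e+01, -4.05789809e-01, -3.13699222e+01,
       -6.39745127e-02,  3.99018719e-02,  8.07459878e-05]), 'tool_pos': array([ 0.1879934 , -0.62158183
[... 503 characters left out ...]
[([202.0, 216.0], 0.86, [0.529, 0.006])]
gate_tab [([228.0, 226.0], 0.6, [0.508, -0.059])]
gate [([170.0, 153.0], 0.69, [0.689, 0.109]), ([227.0, 225.0], 0.57, [0.513, -0.057]), ([177.0, 263.0], 0.15, [0.408, 0.058])]
coupon_blue [([167.0, 204.0], 0.63, [0.555, 0.1])]
coupon_yellow [([337.0, 242.0], 0.8, [0.49, -0.335]), ([199.0, 120.0], 0.67, [0.786, 0.043])]
coupon_yellow_bare_edge [([197.0, 121.0], 0.87, [0.781, 0.047]), ([339.0, 243.0], 0.62, [0.487, -0.339])]
coupon_yellow_coated_edge [([199.0, 120.0], 0.7, [0.785, 0.043]), ([339.0, 240.0], 0.69, [0.496, -0.34])]
coupon_blue_bare_edge [([166.0, 205.0], 0.84, [0.551, 0.101])]
coupon_blue_coated_edge [([167.0, 202.0], 0.77, [0.559, 0.1])]
```

View pics/top1.png

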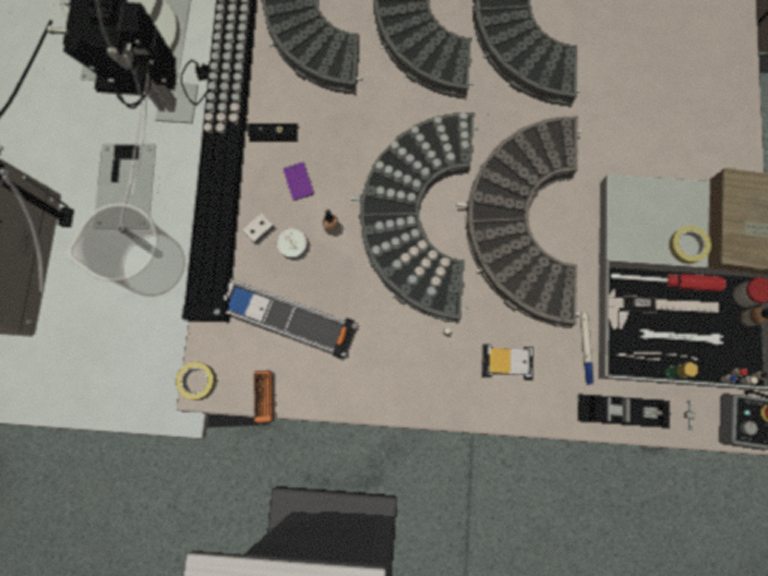

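The top view shows three candidates for coupon_yellow. The yellow/bare one at (339,241) sits in the black nest with a white bare end, so it fits. The purple one at (199,120) is the look-alike. The tray lies diagonally, with the blue head at (160,202) and the orange gate tab at (229,225).

```bash
python3 - <<'E'
from h import *
im=save('top','topcrop.png',(140,180,370,280),3.4)
ms=lambda t,p:[m for m in masks_of('top',t) if np.hypot(*(np.array(m['location'])-p))<40]
for t,p in [('nest',(338,241)),('coupon_yellow',(338,241)),('tray',(195,214)),('coupon_blue',(167,204))]:
    for m in ms(t,p)[:1]:
        k=m['pixels'].astype(np.uint8); c=max(cv2.findContours(k,0,2)[0],key=cv2.contourArea)
        b=cv2.boxPoints(cv2.minAreaRect(c)); z={'nest':.015,'coupon_yellow':.02,'tray':.02,'coupon_blue':.01}[t]
        print(t,m['conf'],b.tolist(),[np.round(w('top',q,z)[:2],4).tolist() for q in b])
for q in [(298,222),(273,247),(265,235),(282,245)]: print(q,w('top',q,0))
for n in ['vial_1','marker_pen','hex_key_set','dropper_bottle']:
    print(n,[(d['location'],np.round(w('top',d['location'],0.01),3)) for d in boxes_of('top',n)[:1]])
E
```

```text
nest 0.59 [[320.84002685546875, 250.87998962402344], [322.01849365234375, 229.6676788330078], [328.055419921875, 230.00306701660156], [326.876953125, 251.2153778076172]] [[0.4653, -0.2964], [0.5185, -0.2969], [0.5188, -0.3121], [0.4656, -0.3115]]
coupon_yellow 0.97 [[325.9644775390625, 247.49746704101562], [327.1116943359375, 231.43655395507812], [353.974609375, 233.3553466796875], [352.827392578125, 249.416259765625]] [[0.4742, -0.3081], [0.5144, -0.3092], [0.5146, -0.3764], [0.4744, -0.3748]]
tray 0.86 [[146.0935516357422, 209.73275756835938], [154.5590362548828, 185.54568481445312], [239.5478973388672, 215.29177856445312], [231.08241271972656, 239.47885131835938]] [[0.5353, 0.1507], [0.5993, 0.1373], [0.5388, -0.0869], [0.4764, -0.071]]
coupon_blue 0.72 [[151.19178771972656, 205.82192993164062], [156.82191467285156, 190.8082275390625], [179.94520568847656, 199.47946166992188], [174.31507873535156, 214.4931640625]] [[0.5478, 0.1419], [0.5879, 0.1325], [0.5697, 0.0702], [0.5299, 0.0801]]
(298, 222) [ 0.53546736 -0.23655217  0.        ]
(273, 247) [ 0.46712796 -0.17704391  0.        ]
(265, 235) [ 0.49593561 -0.15459366  0.        ]
(282, 245) [ 0.47385714 -0.19945785  0.        ]
vial_1 [([203.8, 216.8], array([0.53 , 0.004, 0.01 ]))]
marker_pen [([391.0, 234.4], array([ 0.52 , -0.472,  0.01 ]))]
hex_key_set [([175.8, 261.6], array([0.412, 0.062, 0.01 ]))]
dropper_bottle [([341.1, 240.9], array([ 0.494, -0.347,  0.01 ]))]
```

View pics/topcrop.png

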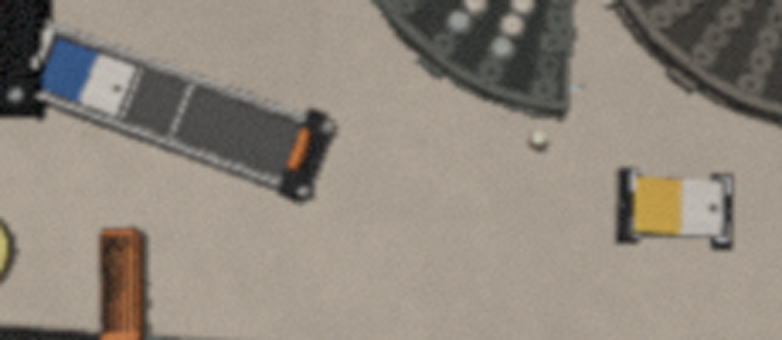

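```bash
cat >> h.py <<'E'
def mv(p,yaw,tilt=0,ref=None):
    """scaled shift and turn to TCP p, tool down at yaw, tilted by tilt deg about tool x"""
    o=env.get_obs(); p0,r0=ref or (o['tool_pos'],o['tool_rot']); R0=rot(r0)
    Rt=rot([180,0,yaw])@R.from_euler('x',tilt,degrees=True).as_matrix()
    return np.round(R0.T@(np.array(p)-p0)/0.2,3), np.round(R.from_matrix(R0.T@Rt).as_rotvec()/1.5,3)
E
python3 - <<'E'
from h import *
print(mv((0.34,-0.48,.2),90)); print(mv((0.4945,-.342,.16),90))
E
```

```text
(array([ 0.932, -0.461, -0.029]), array([ 0.   ,  0.   , -0.851]))
(array([ 1.872, -0.897,  0.171]), array([ 0.   ,  0.   , -0.851]))
```

Call:
{"op": "apply_moves", "data": {
  "moves": [
    [0.932,-0.461,-0.03,0,0,-0.851,1],
    [0.932,-0.461,-0.03,0,0,-0.851,1],
    [0.932,-0.461,-0.03,0,0,-0.851,1],
    [0.932,-0.461,-0.03,0,0,-0.851,1],
    [0.932,-0.461,-0.03,0,0,-0.851,1],
    [0.932,-0.461,-0.03,0,0,-0.851,1],
    [0.932,-0.461,-0.03,0,0,-0.851,1],
    [0.932,-0.461,-0.03,0,0,-0.851,1],
    [0.932,-0.461,-0.03,0,0,-0.851,1]
  ]
}}

```text
time_s: 2.05
tool_pos: [0.3399, -0.4799, 0.2004]
tool_rot: [180.0, 0.0, 90.2]
force: [0.4, -0.4, -0.5]
grip_width: 0.0866
grasp_force: 0.0
```

```bash
python3 - <<'E'
from h import *
print(mv((0.4945,-.342,.14),90))
E
```

```text
(array([0.686, 0.776, 0.302]), array([0.   , 0.   , 0.003]))
```

Call:
{"op": "apply_moves", "data": {
  "moves": [
    [0.686,0.776,0.3,0,0,0,1],
    [0.686,0.776,0.3,0,0,0,1],
    [0.686,0.776,0.3,0,0,0,1],
    [0.686,0.776,0.3,0,0,0,1],
    [0.686,0.776,0.3,0,0,0,1],
    [0.686,0.776,0.3,0,0,0,1]
  ]
}}

```text
time_s: 2.65
tool_pos: [0.4972, -0.3392, 0.1394]
tool_rot: [-180.0, -0.1, 90.3]
force: [-0.1, 0.6, -0.0]
grip_width: 0.087
grasp_force: 0.0
```

```bash
python3 - <<'E'
from h import *
c=cal('wrist'); o=env.get_obs(); print(o['tool_pos'],o['tool_rot'],c[0]['position'],c[0]['orientation'])
im=save('wrist','w1.png',s=1.3)
for t,z in [('coupon_yellow',.020),('nest',.02)]:
  for m in masks_of('wrist',t)[:2]:
    k=m['pixels'].astype(np.uint8); cc=max(cv2.findContours(k,0,2)[0],key=cv2.contourArea); b=cv2.boxPoints(cv2.minAreaRect(cc))
    print(t,m['conf'],m['location'],b.round().tolist(),[np.round(w('wrist',q,z,c)[:2],4).tolist() for q in b])
for t in ['coupon_yellow_bare_edge','coupon_yellow_coated_edge']: print(t,[(d['location'],d['conf'],w('wrist',d['location'],.014,c)) for d in boxes_of('wrist',t)[:1]])
E
```

```text
[ 0.49716093 -0.33922989  0.13943643] [-1.79983514e+02 -1.20749614e-01  9.03295209e+01] [ 0.49729923 -0.27087588  0.32942726] [-14.64053057   0.0194516    0.4244879 ]
coupon_yellow 0.67 [257.8, 186.9] [[237.0, 155.0], [276.0, 155.0], [276.0, 215.0], [237.0, 215.0]] [[0.4722, -0.3099], [0.5118, -0.3096], [0.513, -0.3736], [0.4714, -0.3739]]
nest 0.76 [258.2, 155.7] [[230.0, 142.0], [283.0, 142.0], [283.0, 160.0], [230.0, 160.0]] [[0.4654, -0.2969], [0.5186, -0.2965], [0.519, -0.3146], [0.465, -0.315]]
nest 0.58 [258.1, 186.2] [[236.0, 154.0], [276.0, 154.0], [276.0, 216.0], [236.0, 216.0]] [[0.4712, -0.3089], [0.5118, -0.3086], [0.5131, -0.3747], [0.4703, -0.3751]]
coupon_yellow_bare_edge [([256.4, 185.3], 0.78, array([ 0.4919075 , -0.34262388,  0.014     ]))]
coupon_yellow_coated_edge [([257.6, 184.2], 0.67, array([ 0.49317647, -0.34141883,  0.014     ]))]
```

View pics/w1.png

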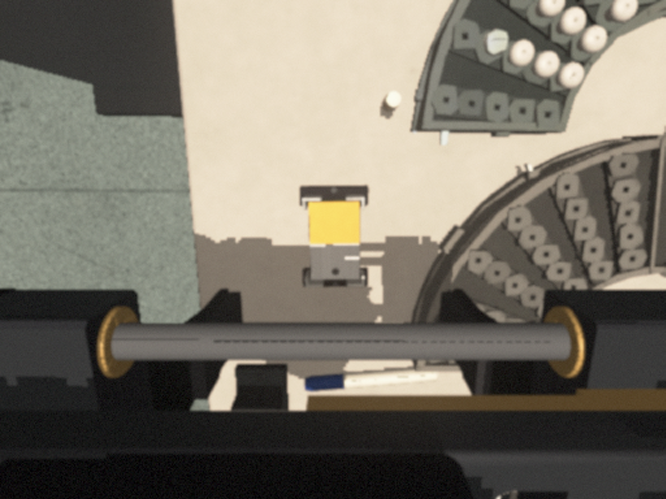

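The wrist view confirms the nest: the yellow coated part is at about (257,170) and the bare end at (257,203), pointing toward -y. The purple decoy is elsewhere, so I'll descend to grasp both coupons.

```bash
python3 - <<'E'
from h import *
print(mv((0.4925,-.342,.004),90), env.get_obs()['tool_pos'])
E
```

```text
(array([ 0.018, -0.006,  0.684]), array([-0.   ,  0.001, -0.003])) [ 0.49370708 -0.3453729   0.14079668]
```

Call:
{"op": "apply_moves", "data": {
  "moves": [
    [0,-0.01,0.3,0,0,0,0.85],
    [0,-0.01,0.5,0,0,0,0.85],
    [0,-0.01,0.5,0,0,0,0.85],
    [0,-0.01,0.5,0,0,0,0.85],
    [0,-0.01,0.5,0,0,0,0.85]
  ],
  "grip_force": 20
}}

```text
time_s: 3.4
tool_pos: [0.4949, -0.3446, 0.0434]
tool_rot: [179.8, 0.2, 89.9]
force: [0.1, -0.4, 0.3]
grip_width: 0.0745
grasp_force: 0.0
```

```bash
python3 - <<'E'
from h import *
print(mv((0.4925,-.342,.004),90), env.get_obs()['tool_pos'])
E
```

```text
(array([ 0.013, -0.013,  0.197]), array([ 0.003,  0.002, -0.001])) [ 0.49492624 -0.34456658  0.04341978]
```

Call:
{"op": "apply_moves", "data": {
  "moves": [
    [0.01,-0.01,0.19,0,0,0,0.85],
    [0.01,-0.01,0.19,0,0,0,0.85],
    [0.01,-0.01,0.19,0,0,0,0.3],
    [0.01,-0.01,0.19,0,0,0,0.3],
    [0.01,-0.01,0.19,0,0,0,0.3],
    [0.01,-0.01,0.19,0,0,0,0.3],
    [0.01,-0.01,0.19,0,0,0,0.3],
    [0.01,-0.01,0.19,0,0,0,0.3]
  ],
  "grip_force": 20
}}

```text
time_s: 4.2
tool_pos: [0.4913, -0.3409, 0.0025]
tool_rot: [180.0, 0.0, 90.0]
force: [0.1, -0.4, 0.6]
grip_width: 0.0341
grasp_force: 0.0
```

```bash
python3 - <<'E'
from h import *
o=env.get_obs();print(o['grip_width'],o['grasp_force'],o['tool_pos'])
save('wrist','w2.png',(150,60,400,260),2.5)
save('scene','s2.png',s=1.5)
E
```

```text
0.034136421530640865 0.0 [ 0.49132507 -0.34092377  0.002534  ]
```

View pics/w2.png

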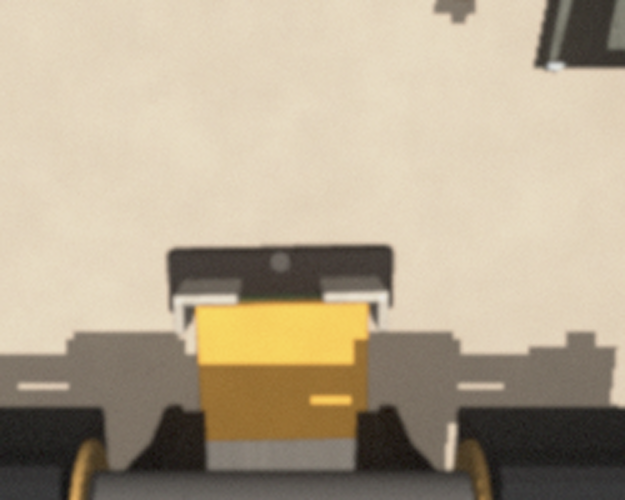

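The yellow coupon sits between the two fingers in the nest, but the width reads 34 mm and the force is zero. I'll hold the close a little longer to see.

Call:
{"op": "apply_moves", "data": {
  "moves": [
    [0,0,0,0,0,0,0.3],
    [0,0,0,0,0,0,0.3],
    [0,0,0,0,0,0,0.3]
  ],
  "grip_force": 20
}}

```text
time_s: 4.6
tool_pos: [0.4912, -0.3408, 0.0022]
tool_rot: [-180.0, -0.0, 90.0]
force: [-1.0, 0.4, -0.1]
grip_width: 0.026
grasp_force: 0.0
```

View pics/s2.png

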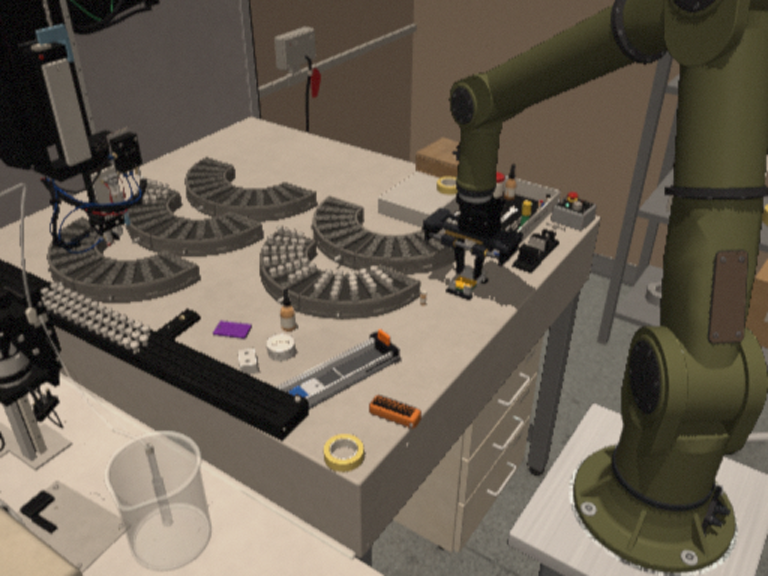

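```bash
python3 - <<'E'
from h import *
o=env.get_obs();print(o['tool_pos'],o['grip_width'],o['grasp_force'],o['force'])
s=viewer.read_camera('scene')[:,:,::-1].copy(); a=viewer.read_camera('wrist')[:,:,::-1]
t=viewer.read_camera('top')[:,:,::-1]
print(proj('scene',[o['tool_pos'],o['tool_pos']+[0,0,.019],[.4925,-.342,.02]]))
f=lambda i,s_:cv2.resize(i,(390,300),interpolation=cv2.INTER_CUBIC)
cv2.imwrite('pics/c3.png',np.vstack([np.hstack([f(s[150:220,265:356],0),f(a[90:290,130:390],0)]),np.hstack([f(t[205:275,290:381],0),f(s[120:220,245:375],0)])]))
E
```

```text
[ 0.49115663 -0.34079219  0.00219815] 0.02604090721719627 0.0 [-1.0246212   0.35046849 -0.10004422]
[[310.30872265 189.69281463]
 [310.73572102 184.63289795]
 [310.5175503  184.63862641]]
```

View pics/c3.png

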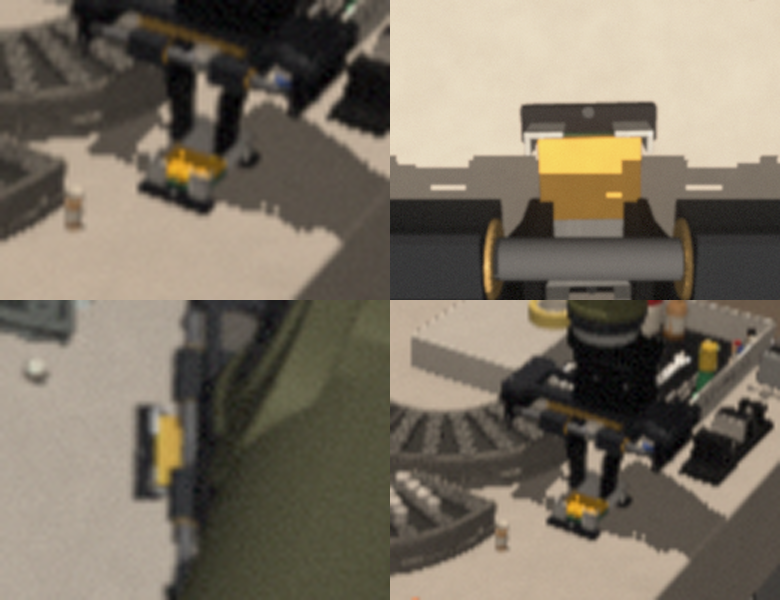

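The wrist view shows the fingertips ending about 25 mm above the worktop, over the coupon, although the TCP reads z = 2 mm. The tips retract when open because they swing on an arc. I'll open the fingers and feel downward in small steps.

Call:
{"op": "apply_moves", "data": {
  "moves": [
    [0,0,0,0,0,0,0.8],
    [0,0,0,0,0,0,0.8],
    [0,0,0,0,0,0,0.8],
    [0,0,0,0,0,0,0.8],
    [0,0,0,0,0,0,0.8],
    [0,0,0,0,0,0,0.8],
    [0,0,0.02,0,0,0,0.8],
    [0,0,0.04,0,0,0,0.8]
  ]
}}

```text
time_s: 5.55
tool_pos: [0.4912, -0.3409, -0.006]
tool_rot: [180.0, 0.0, 90.0]
force: [0.6, -0.2, 0.7]
grip_width: 0.0693
grasp_force: 0.0
```

```bash
python3 - <<'E'
from h import *
o=env.get_obs();print(o['tool_pos'],o['grip_width'],o['force'])
a=viewer.read_camera('wrist')[:,:,::-1]; s=viewer.read_camera('scene')[:,:,::-1]
f=lambda i:cv2.resize(i,None,fx=390/i.shape[1],fy=390/i.shape[1],interpolation=cv2.INTER_CUBIC)
A=f(a[150:320,130:390]);S=f(s[130:220,255:375]);h=min(len(A),len(S))
cv2.imwrite('pics/c4.png',np.hstack([A[:h],S[:h]]))
E
```

```text
[ 0.49120761 -0.34085471 -0.00599286] 0.06927941381609137 [ 0.64048436 -0.17589242  0.65225556]
```

View pics/c4.png

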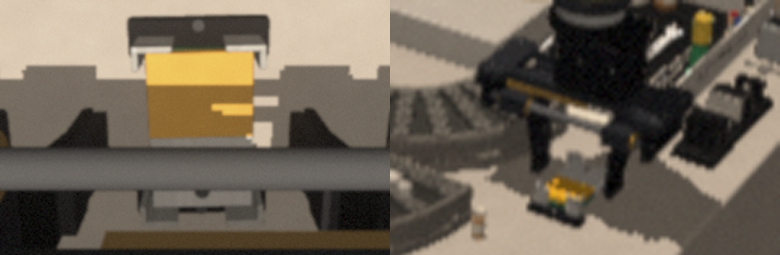

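```bash
python3 - <<'E'
from h import *
for x in (.4912+.042,.4912-.042): print(x,[(z,proj('scene',[x,-.341,z]).round(1).tolist()) for z in (-.006,.005,.01,.015,.02,.03)])
E
```

```text
0.5332 [(-0.006, [298.5, 187.5]), (0.005, [298.7, 184.6]), (0.01, [298.8, 183.3]), (0.015, [298.9, 182.0]), (0.02, [299.0, 180.7]), (0.03, [299.2, 178.0])]
0.44920000000000004 [(-0.006, [322.1, 196.2]), (0.005, [322.4, 193.3]), (0.01, [322.5, 192.0]), (0.015, [322.7, 190.6]), (0.02, [322.8, 189.3]), (0.03, [323.1, 186.6])]
```

Call:
{"op": "apply_moves", "data": {
  "moves": [
    [0,0,0.02,0,0,0,0.8],
    [0,0,0.035,0,0,0,0.8],
    [0,0,0.035,0,0,0,0.8]
  ]
}}

```text
time_s: 5.95
tool_pos: [0.4908, -0.3406, -0.0134]
tool_rot: [-180.0, -0.0, 90.0]
force: [0.0, -0.2, -0.1]
grip_width: 0.0693
grasp_force: 0.0
```

Call:
{"op": "apply_moves", "data": {
  "moves": [
    [0,0,0.01,0,0,0,0.8],
    [0,0,0.015,0,0,0,0.8],
    [0,0,0.015,0,0,0,0.8]
  ]
}}

```text
time_s: 6.25
tool_pos: [0.4911, -0.3408, -0.0159]
tool_rot: [-180.0, 0.0, 90.0]
force: [-0.1, 0.3, -0.7]
grip_width: 0.0695
grasp_force: 0.0
```

Nothing is touching yet, so the tips should be at about 5 mm. Closing now.

Call:
{"op": "apply_moves", "data": {
  "moves": [
    [0,0,0,0,0,0,0.3],
    [0,0,0,0,0,0,0.3],
    [0,0,0,0,0,0,0.3],
    [0,0,0,0,0,0,0.3],
    [0,0,0,0,0,0,0.3],
    [0,0,0,0,0,0,0.3]
  ],
  "grip_force": 20
}}

```text
time_s: 6.85
tool_pos: [0.4913, -0.3409, -0.0157]
tool_rot: [180.0, 0.0, 90.0]
force: [-0.4, 0.2, -0.2]
grip_width: 0.0399
grasp_force: 20.0
```

Call:
{"op": "apply_moves", "data": {
  "moves": [
    [0,0,-0.1,0,0,0,0.3],
    [0,0,-0.25,0,0,0,0.3],
    [0,0,-0.4,0,0,0,0.3],
    [0.1,-0.02,-0.4,0,0,0.05,0.3],
    [0.3,-0.04,-0.4,0,0,0.1,0.3],
    [0.5,-0.06,-0.4,0,0,0.175,0.3],
    [0.7,-0.08,-0.4,0,0,0.175,0.3],
    [0.805,-0.08,-0.4,0,0,0.175,0.3],
    [0.805,-0.08,-0.3,0,0,0.175,0.3],
    [0.805,-0.08,-0.2,0,0,0.175,0.3],
    [0.805,-0.08,-0.1,0,0,0.175,0.3],
    [0.805,-0.08,-0.1,0,0,0.175,0.3]
  ]
}}

```text
time_s: 8.05
tool_pos: [0.4728, -0.1789, 0.0018]
tool_rot: [-179.7, -0.0, 75.0]
force: [-0.3, 0.4, -1.2]
grip_width: 0.0395
grasp_force: 20.0
```

```bash
python3 - <<'E'
from h import *
o=env.get_obs();print(o['tool_pos'],o['tool_rot'],o['grip_width'],o['force'],o['grasp_force'])
a=viewer.read_camera('wrist')[:,:,::-1]; s=viewer.read_camera('scene')[:,:,::-1]
f=lambda i:cv2.resize(i,(390,300),interpolation=cv2.INTER_CUBIC)
cv2.imwrite('pics/c5.png',np.hstack([f(a[100:300,130:390]),f(s[165:235,230:321])]))
E
```

```text
[ 0.47275667 -0.17885157  0.00183411] [-1.79695666e+02 -4.77082869e-02  7.49514031e+01] 0.03952383241069717 [-0.33368169  0.37463702 -1.21423316] 19.956683814525604
```

View pics/c5.png

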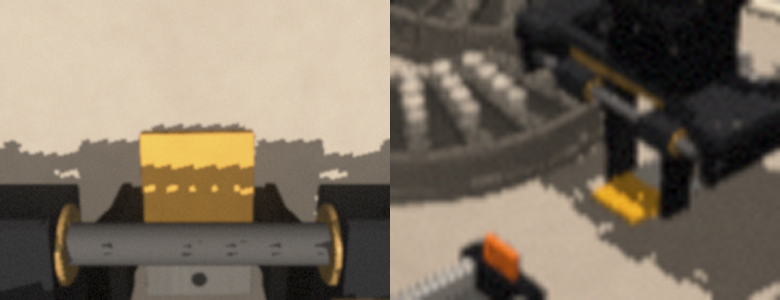

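```bash
python3 - <<'E'
from h import *
for n in('scene','top'):
  im=viewer.read_camera(n)
  hsv=cv2.cvtColor(im,cv2.COLOR_RGB2HSV)
  print(n,[(d['location'],round(d['conf'],2),w(n,d['location'],.012).round(3)) for d in boxes_of(n,'coupon_green')[:3]])
  q=proj(n,[.4925,-.342,.014]).astype(int); c=hsv[q[1]-14:q[1]+15,q[0]-18:q[0]+19]; g=cv2.inRange(c,(40,70,40),(90,255,255)); ys,xs=np.nonzero(g); print(q,len(xs), (xs.mean()+q[0]-18,ys.mean()+q[1]-14) if len(xs) else 0)
s=im
E
```

```text
scene []
[310 186] 0 0
top [([337.9, 240.3], 0.64, array([ 0.495, -0.338,  0.012]))]
[339 241] 160 (np.float64(331.78125), np.float64(240.375))
```

Only yellow came up; the top camera shows green still in the nest at (332,240). That is fine: I'll lay yellow first. Setting it down now.

Call:
{"op": "apply_moves", "data": {
  "moves": [
    [0,0,0.05,0,0,0,0.3],
    [0,0,0.1,0,0,0,0.3],
    [0,0,0.13,0,0,0,0.3],
    [0,0,0.14,0,0,0,0.3],
    [0,0,0.145,0,0,0,0.3],
    [0,0,0.145,0,0,0,0.3]
  ]
}}

```text
time_s: 8.95
tool_pos: [0.4753, -0.1798, -0.0249]
tool_rot: [-180.0, -0.0, 74.9]
force: [-0.2, 0.0, 0.0]
grip_width: 0.0396
grasp_force: 20.0
```

Call:
{"op": "apply_moves", "data": {
  "moves": [
    [0,0,0.01,0,0,0,0.3],
    [0,0,0.015,0,0,0,0.3],
    [0,0,0.02,0,0,0,0.3],
    [0,0,0.025,0,0,0,0.3]
  ]
}}

```text
time_s: 9.35
tool_pos: [0.4754, -0.18, -0.028]
tool_rot: [-180.0, 0.1, 74.9]
force: [-7.9, 2.5, 22.7]
grip_width: 0.0398
grasp_force: 31.3
```

Call:
{"op": "apply_moves", "data": {
  "moves": [
    [0,0,-0.005,0,0,0,0.3],
    [0,0,-0.005,0,0,0,0.7],
    [0,0,-0.005,0,0,0,0.7],
    [0,0,-0.005,0,0,0,0.7],
    [0,0,-0.005,0,0,0,0.7],
    [0,0,-0.15,0,0,0,1],
    [0,0,-0.3,0,0,0,1],
    [0,0,-0.4,0,0,-0.1,1],
    [0,0,-0.4,0,0,-0.2,1],
    [0,0,-0.4,0,0,-0.3,1],
    [0,0,-0.4,0,0,-0.4,1],
    [0,0,-0.4,0,0,-0.5,1]
  ]
}}

```text
time_s: 10.55
tool_pos: [0.4736, -0.1793, 0.0491]
tool_rot: [-179.9, -0.1, 118.3]
force: [-0.1, 0.4, -0.1]
grip_width: 0.0866
grasp_force: 0.0
```

Call:
{"op": "apply_moves", "data": {
  "moves": [
    [0,0,0,0,0,-0.1,1],
    [0,0,0,0,0,-0.2,1],
    [0,0,0,0,0,-0.3,1],
    [0,0,0,0,0,-0.4,1],
    [0,0,0,0,0,-0.5,1],
    [0,0,0,0,0,-0.547,1],
    [0,0,0,0,0,-0.547,1]
  ]
}}

```text
time_s: 11.25
tool_pos: [0.4737, -0.1794, 0.0492]
tool_rot: [180.0, -0.2, 164.9]
force: [-0.6, 0.0, 0.5]
grip_width: 0.0873
grasp_force: 0.0
```

```bash
cat >> h.py <<'E'
def rect(n,t,z,near=None):
    c=cal(n); o=env.get_obs(); ms=masks_of(n,t)
    for m in ms[:3]:
        k=m['pixels'].astype(np.uint8); cc=max(cv2.findContours(k,0,2)[0],key=cv2.contourArea); b=cv2.boxPoints(cv2.minAreaRect(cc))
        P=np.array([w(n,q,z,c)[:2] for q in b]); print(t,round(m['conf'],2),np.round(b).tolist(),P.round(4).tolist(),'ctr',P.mean(0).round(4),'sides',[round(float(np.hypot(*(P[i]-P[i-1]))),4) for i in(1,2)],'yaw',[round(float(np.degrees(np.arctan2(*(P[i]-P[i-1])[::-1]))),1) for i in(1,2)])
E
python3 - <<'E'
from h import *
o=env.get_obs();print(o['tool_pos'],o['tool_rot'],o['grip_width'],o['qpos'])
im=save('wrist','w6.png',s=1.3)
rect('wrist','coupon_yellow',.006)
viewer.read_camera('top'); rect('top','coupon_yellow',.006)
viewer.read_camera('scene'); rect('scene','coupon_yellow',.006)
E
```

```text
[ 0.47374536 -0.17941835  0.04917042] [ 1.79975958e+02 -1.79727732e-01  1.64908734e+02] 0.08732027545235403 [ 52.98257876  11.54757898 -38.21768802 111.63521028   8.22095148
  59.68492098  86.048362  ]
coupon_yellow 0.83 [[221.0, 182.0], [302.0, 180.0], [303.0, 231.0], [222.0, 232.0]] [[0.448, -0.2062], [0.4634, -0.1446], [0.5046, -0.1534], [0.4887, -0.2179]] ctr [ 0.4762 -0.1805] sides [0.0635, 0.0422] yaw [76.0, -12.1]
coupon_yellow 0.63 [[276.0, 218.0], [296.0, 207.0], [301.0, 217.0], [281.0, 228.0]] [[0.5009, -0.1548], [0.4778, -0.2307], [0.4415, -0.1972], [0.465, -0.1242]] ctr [ 0.4713 -0.1767] sides [0.0793, 0.0494] yaw [-107.0, 137.2]
coupon_yellow 0.49 [[143.0, 214.0], [166.0, 214.0], [166.0, 224.0], [143.0, 224.0]] [[0.8257, 0.0498], [0.7711, 0.0119], [0.7391, 0.0463], [0.7923, 0.0831]] ctr [0.7821 0.0478] sides [0.0665, 0.0469] yaw [-145.2, 132.9]
```

View pics/w6.png

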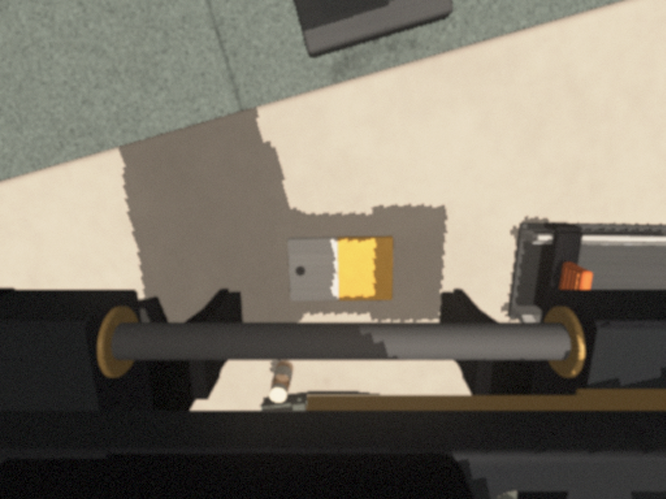

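The coupon lies flat with its yellow coated end toward the tray (image (290,206)) and its bare end with the hole at (230,207), aligned with the tool. I'll descend to feel the table for the true tip height and then grip at the short ends.

Call:
{"op": "apply_moves", "data": {
  "moves": [
    [0.0,0,0.2,0,0,0,0.9],
    [0.0,0,0.33,0,0,0,0.9],
    [0.0,0,0.36,0,0,0,0.9],
    [0.0,0,0.37,0,0,0,0.9],
    [0.0,0,0.375,0,0,0,0.9],
    [0.0,0,0.38,0,0,0,0.9]
  ]
}}

```text
time_s: 12.15
tool_pos: [0.4765, -0.1803, -0.0244]
tool_rot: [-180.0, 0.1, 164.9]
force: [-0.3, 0.2, -0.3]
grip_width: 0.0784
grasp_force: 0.0
```

Call:
{"op": "apply_moves", "data": {
  "moves": [
    [0.0,0,0.005,0,0,0,0.87],
    [0.0,0,0.01,0,0,0,0.87],
    [0.0,0,0.015,0,0,0,0.87],
    [0.0,0,0.02,0,0,0,0.87],
    [0.0,0,0.025,0,0,0,0.87]
  ]
}}

```text
time_s: 12.65
tool_pos: [0.4757, -0.1801, -0.028]
tool_rot: [-179.9, -0.0, 164.9]
force: [-9.5, 2.8, 30.8]
grip_width: 0.076
grasp_force: 15.7
```

The tips touch at TCP z ≈ -0.028 at any width, so the true tip is about 27.5 mm behind the reported TCP. I'll grip with the tips about 3 mm above the table.

Call:
{"op": "apply_moves", "data": {
  "moves": [
    [0.0,0,-0.022,0,0,0,0.87],
    [0.0,0,-0.022,0,0,0,0.87],
    [0.0,0,-0.022,0,0,0,0.6],
    [0.0,0,-0.022,0,0,0,0.6],
    [0.0,0,-0.022,0,0,0,0.6],
    [0.0,0,-0.022,0,0,0,0.6]
  ],
  "grip_force": 20
}}

```text
time_s: 13.25
tool_pos: [0.475, -0.1797, -0.0267]
tool_rot: [180.0, -0.0, 164.9]
force: [0.0, -0.1, 0.0]
grip_width: 0.0636
grasp_force: 20.0
```

Call:
{"op": "apply_moves", "data": {
  "moves": [
    [0,0,0,0,0,0,0.8],
    [0,0,0,0,0,0,0.8],
    [0,0,-0.01,0,0,0,0.8],
    [0,0,-0.01,0,0,0,0.8],
    [0,0,-0.01,0,0,0,0.6],
    [0,0,-0.01,0,0,0,0.6],
    [0,0,-0.01,0,0,0,0.6],
    [0,0,-0.01,0,0,0,0.6]
  ],
  "grip_force": 25
}}

```text
time_s: 14.05
tool_pos: [0.4754, -0.1799, -0.0242]
tool_rot: [-180.0, 0.0, 164.9]
force: [-0.5, 0.7, 0.8]
grip_width: 0.0625
grasp_force: 25.0
```

Call:
{"op": "apply_moves", "data": {
  "moves": [
    [0,0,-0.1,0,0,0,0.6],
    [0,0,-0.3,0,0,0,0.6],
    [0,0,-0.5,0,0,0,0.6],
    [-0.05,0.1,-0.7,0,0,0,0.6],
    [-0.1,0.3,-0.72,0,0,0,0.6],
    [-0.15,0.5,-0.72,0,0,0,0.6],
    [-0.2,0.7,-0.72,0,0,0,0.6],
    [-0.28,0.9,-0.72,0,0,0,0.6],
    [-0.28,1.0,-0.72,0,0,0,0.6],
    [-0.28,1.0,-0.72,0,0,0,0.6],
    [-0.28,1.0,-0.72,0,0,0,0.6]
  ]
}}

```text
time_s: 15.15
tool_pos: [0.581, -0.0013, 0.1192]
tool_rot: [-180.0, -0.0, 165.0]
force: [0.3, -0.6, -1.3]
grip_width: 0.0633
grasp_force: 25.0
```

```bash
python3 - <<'E'
from h import *
o=env.get_obs();print(o['tool_pos'],o['tool_rot'],o['grip_width'],o['grasp_force'])
im=save('wrist','w7.png',s=1.56); np.savez('w7.npz',im=im,c=np.array([viewer.get_calibration('wrist')],dtype=object))
rect('wrist','tray',.02); rect('wrist','coupon_blue',.01)
for t,z in [('bar_1',.0065),('bar_2',.0065),('gate_tab',.041),('coupon_blue_bare_edge',.004)]:
  print(t,[(d['location'],round(d['conf'],2),w('wrist',d['location'],z).round(4)) for d in boxes_of('wrist',t)[:2]])
c=cal('wrist'); T=np.array([.5375,.0325]); a=np.radians(-105.1); ex=np.array([np.cos(a),np.sin(a)]); ey=np.array([-ex[1],ex[0]])
for x,y,z in [(-115,31,26),(-115,-31,26),(-74,20,10),(-44,20,10),(-44,-20,10),(-39.5,0,6.5),(1,0,6.5)]: print((x,y,z),proj('wrist',[*(T+ex*x/1e3+ey*y/1e3),z/1e3],c).round(1))
E
```

```text
[ 0.58099255 -0.00133701  0.11915728] [-1.79955981e+02 -4.95758181e-02  1.64977851e+02] 0.06331699147837923 24.988398849964142
tray 0.93 [[161.0, 95.0], [408.0, 95.0], [408.0, 171.0], [161.0, 171.0]] [[0.4739, -0.0688], [0.5318, 0.1466], [0.601, 0.1367], [0.5395, -0.0925]] ctr [0.5366 0.0305] sides [0.223, 0.07] yaw [75.0, -8.1]
coupon_blue 0.78 [[328.0, 156.0], [329.0, 114.0], [397.0, 115.0], [397.0, 157.0]] [[0.5689, 0.0666], [0.5299, 0.0757], [0.548, 0.1382], [0.5877, 0.1313]] ctr [0.5586 0.103 ] sides [0.04, 0.0651] yaw [166.9, 73.8]
coupon_blue 0.67 [[161.0, 95.0], [408.0, 95.0], [408.0, 171.0], [161.0, 171.0]] [[0.4724, -0.0722], [0.5326, 0.1506], [0.6042, 0.1403], [0.5403, -0.0968]] ctr [0.5374 0.0304] sides [0.2308, 0.0724] yaw [74.9, -8.2]
bar_1 [([262.4, 132.9], 0.83, array([0.5311, 0.0102, 0.0065])), ([178.5, 133.7], 0.65, array([ 0.5104, -0.0691,  0.0065]))]
bar_2 [([262.4, 132.9], 0.83, array([0.5312, 0.0105, 0.0065])), ([178.5, 133.7], 0.65, array([ 0.5105, -0.0689,  0.0065]))]
gate_tab [([180.8, 133.6], 0.56, array([ 0.5116, -0.0571,  0.041 ]))]
coupon_blue_bare_edge [([363.2, 135.2], 0.84, array([0.5595, 0.1063, 0.004 ]))]
(-115, 31, 26) [408.5 168.1]
(-115, -31, 26) [417.1  99.1]
(-74, 20, 10) [360.5 154.3]
(-44, 20, 10) [330.  154.3]
(-44, -20, 10) [332.4 112. ]
(-39.5, 0, 6.5) [325.7 133.3]
(1, 0, 6.5) [284.3 133.3]
```

View pics/w7.png

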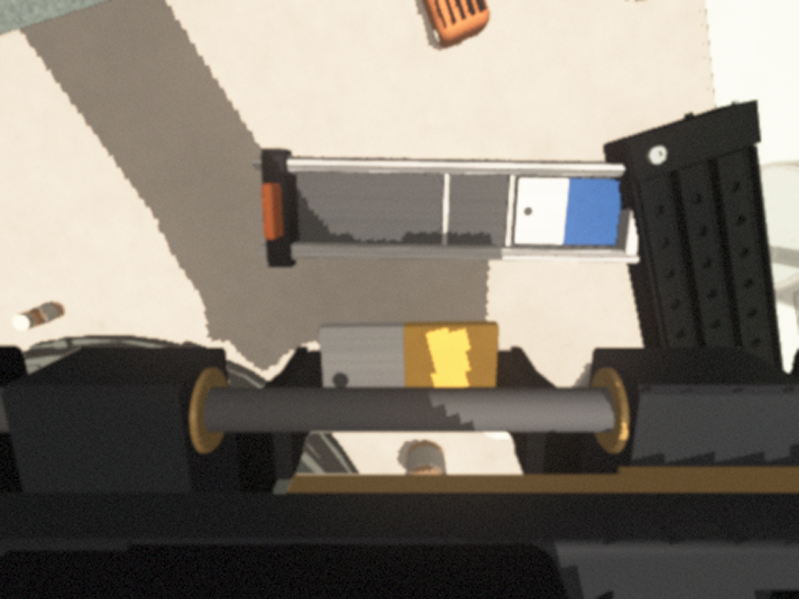

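```bash
python3 - <<'E'
from h import *
d=np.load('w7.npz',allow_pickle=True); g=cv2.cvtColor(d['im'],cv2.COLOR_BGR2GRAY).astype(int)
print('cols 278-400',g[120:132,278:346].mean(0).round().astype(int).tolist())
for a,b in [(295,320),(335,360),(200,215)]: print('rows',g[95:175,a:b].mean(1).round().astype(int).tolist())
hsv=cv2.cvtColor(d['im'],cv2.COLOR_BGR2HSV); m=cv2.inRange(hsv,(100,120,60),(125,255,255)); m[:, :340]=0; m[:,400:]=0; ys,xs=np.nonzero(m); print('blue',np.percentile(xs,[1,50,99]),np.percentile(ys,[1,50,99]))
E
```

```text
cols 278-400 [118, 117, 118, 118, 118, 135, 189, 231, 237, 202, 140, 118, 118, 118, 118, 119, 120, 118, 118, 119, 118, 119, 119, 119, 119, 119, 120, 120, 120, 120, 120, 120, 120, 120, 121, 120, 121, 120, 120, 121, 121, 121, 122, 122, 122, 121, 117, 141, 210, 237, 228, 178, 127, 165, 235, 251, 252, 252, 252, 252, 252, 252, 252, 252, 252, 252, 252, 252]
rows [236, 237, 237, 237, 237, 233, 212, 163, 152, 208, 239, 238, 216, 180, 172, 181, 167, 131, 121, 121, 121, 120, 121, 121, 121, 120, 121, 122, 120, 120, 120, 121, 119, 117, 118, 119, 120, 120, 121, 122, 121, 119, 119, 120, 121, 121, 120, 119, 119, 119, 120, 120, 120, 115, 103, 90, 83, 81, 81, 81, 83, 86, 97, 110, 124, 135, 134, 132, 133, 136, 140, 145, 153, 157, 158, 156, 154, 154, 156, 159]
rows [233, 233, 233, 233, 233, 233, 228, 201, 153, 164, 218, 239, 230, 194, 172, 166, 160, 144, 156, 223, 248, 251, 251, 251, 251, 252, 251, 251, 251, 252, 253, 253, 253, 252, 253, 253, 252, 249, 239, 230, 228, 230, 239, 248, 251, 252, 252, 252, 252, 252, 252, 251, 251, 251, 251, 252, 252, 251, 251, 250, 239, 192, 135, 122, 145, 178, 198, 199, 203, 226, 238, 236, 233, 234, 234, 234, 234, 234, 234, 234]
rows [236, 236, 237, 236, 229, 198, 154, 180, 225, 237, 222, 180, 167, 168, 151, 123, 115, 115, 114, 115, 115, 115, 116, 116, 117, 116, 115, 115, 116, 115, 115, 114, 115, 116, 116, 116, 116, 117, 117, 114, 112, 110, 109, 104, 101, 97, 92, 90, 88, 85, 82, 81, 80, 77, 72, 68, 66, 66, 65, 68, 82, 99, 114, 125, 129, 130, 131, 135, 135, 127, 124, 127, 128, 128, 128, 128, 127, 127, 126, 128]
blue [364. 380. 396.] [115. 135. 155.]
```

```bash
cat >> h.py <<'E'
T=np.array([.5383,.0335]); TY=-105.7; a=np.radians(TY); EX=np.array([np.cos(a),np.sin(a)]); EY=np.array([-EX[1],EX[0]])
def tw(x,y,z): return np.array([*(T+EX*x/1e3+EY*y/1e3),z/1e3])
def tl(p): d=np.array(p)[:2]-T; return np.round([d@EX*1e3,d@EY*1e3,p[2]*1e3],1)
E
python3 - <<'E'
from h import *
o=env.get_obs(); print(tl(o['tool_pos']),o['tool_rot'])
print(mv(tw(-39.7,0,40),164.3,-8.5)); print(mv(tw(-39.7,0,12),164.3,-8.5))
E
```

```text
[ 23.   51.1 119.7] [-1.79964026e+02  1.24958328e-02  1.64820847e+02]
(array([0.253, 0.316, 0.398]), array([-0.099, -0.   ,  0.006]))
(array([0.253, 0.316, 0.538]), array([-0.099, -0.   ,  0.006]))
```

Call:
{"op": "apply_moves", "data": {
  "moves": [
    [0.1,0.12,0.0,-0.03,0,0,0.6],
    [0.2,0.24,0.1,-0.06,0,0.006,0.6],
    [0.253,0.316,0.25,-0.099,0,0.006,0.6],
    [0.253,0.316,0.4,-0.099,0,0.006,0.6],
    [0.253,0.316,0.48,-0.099,0,0.006,0.6],
    [0.253,0.316,0.54,-0.099,0,0.006,0.6],
    [0.253,0.316,0.54,-0.099,0,0.006,0.6],
    [0.253,0.316,0.54,-0.099,0,0.006,0.6]
  ]
}}

```text
time_s: 16.3
tool_pos: [0.5496, 0.0729, 0.0122]
tool_rot: [171.5, 0.0, 164.4]
force: [0.6, 0.3, -0.3]
grip_width: 0.0631
grasp_force: 25.0
```

```bash
python3 - <<'E'
from h import *
c=cal('wrist'); o=env.get_obs(); print(tl(o['tool_pos']),o['tool_rot'],o['grip_width'],o['force'])
im=save('wrist','w8.png',(100,60,500,300),1.9)
print(mv(tw(-39.7,0,-14),164.3,-8.5))
for p in [(-39.5,0,6.5),(1,0,6.5),(-44,20,10),(-44,-20,10),(20,-22,20),(20,22,20)]: print(p,proj('wrist',tw(*p),c).round(1))
hsv=cv2.cvtColor(im,cv2.COLOR_BGR2HSV)
for n,lo,hi in[('blue',(100,120,60),(125,255,255)),('yel',(15,120,60),(32,255,255))]:
    ys,xs=np.nonzero(cv2.inRange(hsv,lo,hi)); print(n,len(xs),np.percentile(xs,[1,99]),np.percentile(ys,[1,99]))
E
```

```text
[-41.    0.2  12.2] [1.71472112e+02 3.15675483e-03 1.64388973e+02] 0.06305612902120951 [ 0.58018947  0.28105604 -0.26138113]
(array([ 0.003, -0.027,  0.131]), array([0.   , 0.   , 0.001]))
(-39.5, 0, 6.5) [259.  219.5]
(1, 0, 6.5) [198.1 222.3]
(-44, 20, 10) [266.2 248.5]
(-44, -20, 10) [266.6 191.9]
(20, -22, 20) [162.1 196.3]
(20, 22, 20) [167.7 264.3]
blue 1226 [319.25 355.  ] [191. 240.]
yel 7664 [124. 507.] [208. 315.]
```

View pics/w8.png

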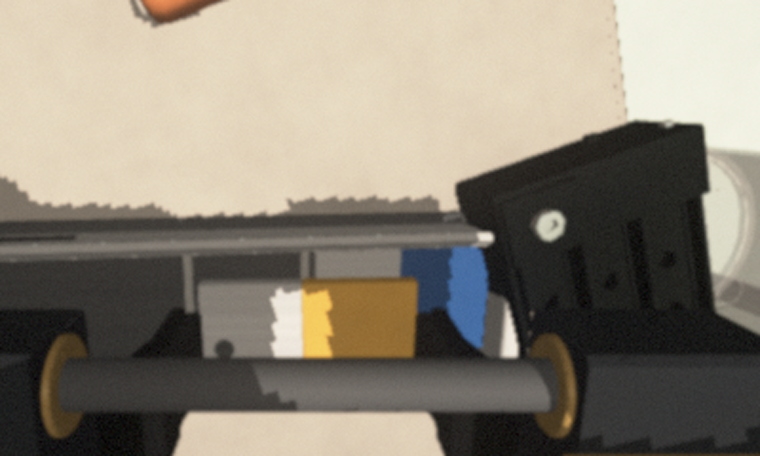

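The held yellow coupon hovers over bay 2: bare end at about (210,207), with bar_2 at (198,205), bar_1 at (261,199) and blue beyond at (315,205). The alignment agrees with the projection, so I'll descend gently.

Call:
{"op": "apply_moves", "data": {
  "moves": [
    [0.003,-0.01,0.03,0,0,0,0.6],
    [0.003,-0.02,0.06,0,0,0,0.6],
    [0.003,-0.02,0.085,0,0,0,0.6],
    [0.003,-0.02,0.1,0,0,0,0.6],
    [0.003,-0.02,0.11,0,0,0,0.6],
    [0.003,-0.02,0.118,0,0,0,0.6],
    [0.003,-0.02,0.118,0,0,0,0.6]
  ]
}}

```text
time_s: 17.05
tool_pos: [0.5482, 0.0728, -0.0125]
tool_rot: [171.5, -0.1, 164.4]
force: [-0.4, -1.0, -1.2]
grip_width: 0.0632
grasp_force: 25.0
```

```bash
python3 - <<'E'
from h import *
o=env.get_obs(); print(tl(o['tool_pos']),o['tool_rot'],o['grip_width'],o['force'],o['wrist_torque'])
print(mv(tw(-39.7,0,-15),164.3,-8.5))
E
```

```text
[-40.5  -1.1 -12.5] [ 1.71493930e+02 -5.31993523e-02  1.64413625e+02] 0.06320332664680314 [-0.4109933  -0.9952003  -1.16567986] [-0.09899517 -0.13897078  0.00746182]
(array([-0.006, -0.006,  0.012]), array([ 0.   , -0.001,  0.001]))
```

Call:
{"op": "apply_moves", "data": {
  "moves": [
    [-0.004,-0.004,0.004,0,0,0,0.6],
    [-0.004,-0.004,0.008,0,0,0,0.6],
    [-0.004,-0.004,0.012,0,0,0,0.6],
    [-0.004,-0.004,0.012,0,0,0,0.6]
  ]
}}

```text
time_s: 17.45
tool_pos: [0.549, 0.0719, -0.0149]
tool_rot: [171.5, -0.0, 164.4]
force: [0.3, -0.4, 0.1]
grip_width: 0.0631
grasp_force: 25.0
```

Call:
{"op": "apply_moves", "data": {
  "moves": [
    [0,0,0.004,0,0,0,0.6],
    [0,0,0.007,0,0,0,0.6],
    [0,0,0.007,0,0,0,0.6]
  ]
}}

```text
time_s: 17.75
tool_pos: [0.5491, 0.072, -0.0154]
tool_rot: [171.5, -0.0, 164.4]
force: [-3.1, -1.7, 6.6]
grip_width: 0.0631
grasp_force: 25.0
```

Call:
{"op": "apply_moves", "data": {
  "moves": [
    [0,0,0.005,0,0,0,0.74],
    [0,0,0.005,0,0,0,0.76],
    [0,0,0.005,0,0,0,0.8],
    [0,0,0.005,0,0,0,0.8],
    [0,0,0.0,0,0,0,0.82],
    [0,0,-0.05,0,0,0,0.82],
    [0,0,-0.15,0,0,0,0.82],
    [-0.1,0,-0.3,0.05,0,0,0.82],
    [-0.25,0,-0.5,0.1,0,0,0.82],
    [-0.3,0,-0.65,0.1,0,0,0.82],
    [-0.3,0,-0.65,0.1,0,0,0.82]
  ]
}}

```text
time_s: 18.85
tool_pos: [0.6064, 0.0371, 0.1176]
tool_rot: [180.0, 0.5, 164.3]
force: [0.5, 0.5, -0.4]
grip_width: 0.0714
grasp_force: 0.0
```

```bash
cat > meas.py <<'E'
from h import *
import sys
c=cal('wrist'); o=env.get_obs(); print(tl(o['tool_pos']),o['tool_rot'])
im=viewer.read_camera('wrist')[:,:,::-1]; hsv=cv2.cvtColor(im,cv2.COLOR_BGR2HSV); g=im.mean(2)
C,f=c
# profile along tray centreline (y=-10): print colour at each x mm
for z,y in[(10,-10)]:
    xs=np.arange(-110,60,2); P=np.array([proj('wrist',tw(x,y,z),c) for x in xs]); 
    print([(int(x),*[int(v) for v in hsv[int(round(q[1])),int(round(q[0]))]]) for x,q in zip(xs,P) if 0<=q[0]<511 and 0<=q[1]<383])
E
python3 meas.py; python3 - <<'E'
from h import *
for n in ('wrist','top'):
  c=cal(n); im=viewer.read_camera(n); hsv=cv2.cvtColor(im,cv2.COLOR_RGB2HSV)
  for t,z in [('coupon_yellow',.012),('coupon_yellow_bare_edge',0.004),('coupon_blue',.01),('coupon_green',.014)]:
    print(n,t,[(np.round(d['location'],1).tolist(),round(d['conf'],2),tl(w(n,d['location'],z,c))) for d in boxes_of(n,t)[:2]])
E
```

```text
[-21.9  64.6 117.6] [179.95750129   0.4715912  164.33420328]
[(-110, 23, 29, 35), (-108, 111, 63, 53), (-106, 107, 141, 143), (-104, 107, 140, 173), (-102, 108, 141, 174), (-100, 108, 139, 172), (-98, 108, 137, 175), (-96, 107, 138, 172), (-94, 108, 135, 177), (-92, 108, 136, 173), (-90, 108, 131, 175), (-88, 108, 136, 175), (-86, 108, 133, 174), (-84, 108, 132, 176), (-82, 109, 130, 175), (-80, 109, 130, 175), (-78, 108, 131, 175), (-76, 109, 126, 178), (-74, 111, 24, 204), (-72, 22, 11, 245), (-70, 22, 11, 247), (-68, 22, 41, 246), (-66, 23, 149, 245), (-64, 23, 150, 245), (-62, 23, 151, 245), (-60, 23, 151, 245), (-58, 23, 148, 246), (-56, 22, 152, 244), (-54, 22, 149, 246), (-52, 23, 147, 246), (-50, 22, 151, 245), (-48, 22, 150, 246), (-46, 22, 150, 245), (-44, 22, 151, 245), (-42, 22, 148, 246), (-40, 22, 148, 246), (-38, 22, 149, 246), (-36, 22, 151, 245), (-34, 21, 96, 240), (-32, 19, 20, 238), (-30, 19, 18, 241), (-28, 19, 18, 240), (-26, 17, 17, 240), (-24, 17, 17, 239), (-22, 16, 18, 239), (-20, 17, 17, 239), (-18, 18, 18, 237), (-16, 18, 18, 237), (-14, 19, 17, 236), (-12
[... 738 characters left out ...]
5,  12. ])), ([199.6, 118.8], 0.43, array([37.5, -2.6, 12. ]))]
wrist coupon_yellow_bare_edge [([278.8, 123.3], 0.79, array([-36.8,   1.5,   4. ])), ([197.2, 115.9], 0.67, array([41.2, -5.2,  4. ]))]
wrist coupon_blue [([331.1, 120.7], 0.64, array([-85.5,  -1.1,  10. ]))]
wrist coupon_green []
top coupon_yellow [([198.0, 115.3], 0.87, array([-84.9, 249. ,  12. ])), ([183.4, 207.5], 0.46, array([-27.1,   3.8,  12. ]))]
top coupon_yellow_bare_edge [([198.3, 123.6], 0.9, array([-77.7, 229.9,   4. ])), ([187.1, 208.3], 0.59, array([-19.3,   5.8,   4. ]))]
top coupon_blue [([184.1, 209.3], 0.31, array([-24.2,   0.3,  10. ]))]
top coupon_green [([338.1, 243.9], 0.77, array([372.6,  50.3,  14. ]))]
```

Yellow lies at -67 to -4.5 mm in the tray, just short of bar_2, and all of blue's coating is visible. Next I'll fetch green.

Call:
{"op": "apply_moves", "data": {
  "moves": [
    [0,-0.2,0,0,0,0.1,0.8],
    [0,-0.4,0,0,0,0.2,0.8],
    [0.02,-0.6,0,0,0,0.3,0.8],
    [0.04,-0.8,0,0,0,0.4,0.8],
    [0.04,-0.98,0,0,0,0.5,0.8],
    [0.04,-0.98,0,0,0,0.6,0.8],
    [0.04,-0.98,0,0,0,0.7,0.8],
    [0.04,-0.98,0,0,0,0.8,0.8],
    [0.04,-0.98,0,0,0,0.865,0.8],
    [0.04,-0.98,0,0,0,0.865,0.8]
  ]
}}

```text
time_s: 20.4
tool_pos: [0.5412, -0.149, 0.1126]
tool_rot: [-179.9, 0.1, 90.1]
force: [0.5, -0.4, 0.1]
grip_width: 0.0695
grasp_force: 0.0
```

```bash
python3 - <<'E'
from h import *
print(mv((.4925,-.342,.03),90),env.get_obs()['tool_pos'])
E
```

```text
(array([-0.964, -0.244,  0.415]), array([-0.001,  0.001,  0.001])) [ 0.54120775 -0.14897819  0.11259221]
```

Call:
{"op": "apply_moves", "data": {
  "moves": [
    [-0.2,-0.05,0,0,0,0,0.85],
    [-0.45,-0.1,0,0,0,0,0.85],
    [-0.7,-0.15,0,0,0,0,0.85],
    [-0.9,-0.24,0,0,0,0,0.85],
    [-0.964,-0.244,0.1,0,0,0,0.85],
    [-0.964,-0.244,0.3,0,0,0,0.85],
    [-0.964,-0.244,0.4,0,0,0,0.85],
    [-0.964,-0.244,0.4,0,0,0,0.85],
    [-0.964,-0.244,0.4,0,0,0,0.85]
  ]
}}

```text
time_s: 21.3
tool_pos: [0.4929, -0.3419, 0.0333]
tool_rot: [-179.9, 0.1, 90.2]
force: [0.4, -0.9, 0.0]
grip_width: 0.0737
grasp_force: 0.0
```

```bash
python3 - <<'E'
from h import *
print(mv((.4925,-.342,-.0175),90),env.get_obs()['tool_pos'])
viewer.read_camera('wrist'); rect('wrist','coupon_green',.014)
E
```

```text
(array([-0.   , -0.002,  0.254]), array([-0.001,  0.001,  0.002])) [ 0.49288487 -0.34189982  0.03328994]
coupon_green 0.64 [[229.0, 167.0], [288.0, 164.0], [291.0, 249.0], [233.0, 251.0]] [[0.4713, -0.3086], [0.5119, -0.3067], [0.5163, -0.3704], [0.4725, -0.3727]] ctr [ 0.493  -0.3396] sides [0.0407, 0.0639] yaw [2.7, -86.0]
```

Call:
{"op": "apply_moves", "data": {
  "moves": [
    [0,0,0.15,0,0,0,0.85],
    [0,0,0.23,0,0,0,0.85],
    [0,0,0.256,0,0,0,0.85],
    [0,0,0.256,0,0,0,0.85],
    [0,0,0.256,0,0,0,0.35],
    [0,0,0.256,0,0,0,0.35],
    [0,0,0.256,0,0,0,0.35],
    [0,0,0.256,0,0,0,0.35],
    [0,0,0.256,0,0,0,0.35],
    [0,0,0.256,0,0,0,0.35]
  ],
  "grip_force": 20
}}

```text
time_s: 22.4
tool_pos: [0.4926, -0.3423, -0.018]
tool_rot: [-179.9, 0.1, 90.1]
force: [-0.5, 1.2, 1.4]
grip_width: 0.0396
grasp_force: 20.0
```

Call:
{"op": "apply_moves", "data": {
  "moves": [
    [0,0,-0.1,0,0,0,0.35],
    [0,0,-0.25,0,0,0,0.35],
    [0,0,-0.4,0,0,0,0.35],
    [0.1,-0.02,-0.4,0,0,0.05,0.35],
    [0.3,-0.04,-0.4,0,0,0.1,0.35],
    [0.5,-0.06,-0.4,0,0,0.184,0.35],
    [0.7,-0.08,-0.4,0,0,0.184,0.35],
    [0.81,-0.085,-0.3,0,0,0.184,0.35],
    [0.81,-0.085,-0.15,0,0,0.184,0.35],
    [0.81,-0.085,-0.05,0,0,0.184,0.35],
    [0.81,-0.085,0.01,0,0,0.184,0.35],
    [0.81,-0.085,0.025,0,0,0.184,0.35],
    [0.81,-0.085,0.025,0,0,0.184,0.35]
  ]
}}

```text
time_s: 23.7
tool_pos: [0.4755, -0.1803, -0.0234]
tool_rot: [-180.0, 0.1, 74.2]
force: [-0.1, 0.1, -1.1]
grip_width: 0.0395
grasp_force: 20.0
```

Call:
{"op": "apply_moves", "data": {
  "moves": [
    [0,0,0.006,0,0,0,0.35],
    [0,0,0.012,0,0,0,0.35],
    [0,0,0.014,0,0,0,0.35],
    [0,0,0.014,0,0,0,0.35]
  ]
}}

```text
time_s: 24.1
tool_pos: [0.4755, -0.1804, -0.0259]
tool_rot: [-180.0, 0.1, 74.2]
force: [0.6, -0.1, -0.3]
grip_width: 0.0392
grasp_force: 20.0
```

Call:
{"op": "apply_moves", "data": {
  "moves": [
    [0,0,0.004,0,0,0,0.35],
    [0,0,0.008,0,0,0,0.35],
    [0,0,0.008,0,0,0,0.35]
  ]
}}

```text
time_s: 24.4
tool_pos: [0.4756, -0.1804, -0.0261]
tool_rot: [-180.0, 0.1, 74.2]
force: [-5.1, 0.7, 13.0]
grip_width: 0.0396
grasp_force: 20.0
```

Contact felt. I'll release, lift, and turn a quarter for the short-end grip.

Call:
{"op": "apply_moves", "data": {
  "moves": [
    [0,0,-0.004,0,0,0,0.35],
    [0,0,-0.004,0,0,0,0.7],
    [0,0,-0.004,0,0,0,0.7],
    [0,0,-0.004,0,0,0,0.7],
    [0,0,-0.004,0,0,0,0.7],
    [0,0,-0.15,0,0,0,0.9],
    [0,0,-0.3,0,0,0,0.9],
    [0,0,-0.3,0,0,-0.1,0.9],
    [0,0,-0.3,0,0,-0.2,0.9],
    [0,0,-0.3,0,0,-0.3,0.9],
    [0,0,-0.3,0,0,-0.4,0.9],
    [0,0,-0.3,0,0,-0.5,0.9]
  ]
}}

```text
time_s: 25.6
tool_pos: [0.4753, -0.1801, 0.032]
tool_rot: [-179.9, 0.0, 117.6]
force: [-0.3, -0.2, 0.3]
grip_width: 0.0783
grasp_force: 0.0
```

Call:
{"op": "apply_moves", "data": {
  "moves": [
    [0,0,0,0,0,-0.1,0.9],
    [0,0,0,0,0,-0.2,0.9],
    [0,0,0,0,0,-0.3,0.9],
    [0,0,0,0,0,-0.4,0.9],
    [0,0,0,0,0,-0.5,0.9],
    [0,0,0,0,0,-0.547,0.9],
    [0,0,0,0,0,-0.547,0.9]
  ]
}}

```text
time_s: 26.3
tool_pos: [0.4753, -0.1801, 0.032]
tool_rot: [-179.9, -0.1, 164.2]
force: [0.9, -0.5, -0.3]
grip_width: 0.0782
grasp_force: 0.0
```

```bash
python3 - <<'E'
from h import *
print(mv((.4755,-.1804,-.0245),164.3),env.get_obs()['tool_pos'],env.get_obs()['tool_rot'])
viewer.read_camera('wrist'); rect('wrist','coupon_green',.006)
print([d['location'] for d in boxes_of('wrist','coupon_green_bare_edge')[:1]])
E
```

```text
(array([-0.002, -0.001,  0.282]), array([-0.001, -0.001, -0.001])) [ 0.47529214 -0.18010408  0.03198593] [-1.79920749e+02 -5.09832295e-02  1.64226717e+02]
coupon_green 0.68 [[222.0, 237.0], [222.0, 183.0], [309.0, 183.0], [309.0, 237.0]] [[0.4872, -0.2154], [0.4472, -0.2026], [0.4643, -0.1419], [0.5052, -0.1517]] ctr [ 0.476  -0.1779] sides [0.042, 0.0631] yaw [162.3, 74.3]
[[264.5, 212.3]]
```

Call:
{"op": "apply_moves", "data": {
  "moves": [
    [0,0.002,0.15,0,0,0,0.9],
    [0,0.002,0.25,0,0,0,0.9],
    [0,0.002,0.275,0,0,0,0.9],
    [0,0.002,0.281,0,0,0,0.9],
    [0,0.002,0.281,0,0,0,0.6],
    [0,0.002,0.281,0,0,0,0.6],
    [0,0.002,0.281,0,0,0,0.6],
    [0,0.002,0.281,0,0,0,0.6],
    [0,0.002,0.281,0,0,0,0.6]
  ],
  "grip_force": 25
}}

```text
time_s: 27.35
tool_pos: [0.4763, -0.18, -0.0232]
tool_rot: [-179.9, 0.1, 164.2]
force: [0.4, 0.2, 5.3]
grip_width: 0.0619
grasp_force: 25.0
```

Call:
{"op": "apply_moves", "data": {
  "moves": [
    [0,0,0,0,0,0,0.85],
    [0,0,0,0,0,0,0.85],
    [0,0,0.007,0,0,0,0.85],
    [0,0,0.007,0,0,0,0.85],
    [0,0,0.007,0,0,0,0.6],
    [0,0,0.007,0,0,0,0.6],
    [0,0,0.007,0,0,0,0.6],
    [0,0,0.007,0,0,0,0.6],
    [0,0,0.007,0,0,0,0.6]
  ],
  "grip_force": 25
}}

```text
time_s: 28.25
tool_pos: [0.4754, -0.1798, -0.0255]
tool_rot: [-179.9, -0.0, 164.2]
force: [0.2, 0.4, -0.5]
grip_width: 0.0635
grasp_force: 25.0
```

Call:
{"op": "apply_moves", "data": {
  "moves": [
    [0,0,-0.1,0,0,0,0.6],
    [0,0,-0.3,0,0,0,0.6],
    [0,0,-0.5,0,0,0,0.6],
    [0,0.15,-0.55,0,0,0,0.6],
    [0,0.35,-0.55,0,0,0,0.6],
    [0,0.55,-0.55,0,0,0,0.6],
    [0,0.75,-0.55,0,0,0,0.6],
    [0,0.9,-0.55,0,0,0,0.6],
    [0,0.9,-0.55,0,0,0,0.6]
  ]
}}

```text
time_s: 29.15
tool_pos: [0.5252, -0.0004, 0.0847]
tool_rot: [179.9, -0.0, 164.7]
force: [-0.3, 0.7, -0.5]
grip_width: 0.0631
grasp_force: 25.0
```

```bash
python3 - <<'E'
from h import *
o=env.get_obs(); print(tl(o['tool_pos']),o['tool_pos'],o['grip_width'],tl([.5491,.072,-.0154]))
print(mv(tw(3.2,0,10),164.3,-8.2))
E
```

```text
[36.2 -3.4 84.7] [ 5.25234064e-01 -3.89180108e-04  8.47490396e-02] 0.06308788114156669 [-40.   -0.  -15.4]
(array([-0.018,  0.164,  0.374]), array([-0.094, -0.   ,  0.004]))
```

Call:
{"op": "apply_moves", "data": {
  "moves": [
    [-0.018,0.1,0.05,-0.04,0,0,0.6],
    [-0.018,0.164,0.15,-0.094,0,0.004,0.6],
    [-0.018,0.164,0.25,-0.094,0,0.004,0.6],
    [-0.018,0.164,0.33,-0.094,0,0.004,0.6],
    [-0.018,0.164,0.374,-0.094,0,0.004,0.6],
    [-0.018,0.164,0.374,-0.094,0,0.004,0.6],
    [-0.018,0.164,0.374,-0.094,0,0.004,0.6],
    [-0.018,0.164,0.374,-0.094,0,0.004,0.6]
  ]
}}

```text
time_s: 29.95
tool_pos: [0.5376, 0.024, 0.0104]
tool_rot: [172.0, 0.0, 163.9]
force: [0.6, -0.1, -1.0]
grip_width: 0.0628
grasp_force: 25.0
```

```bash
python3 - <<'E'
from h import *
o=env.get_obs(); print(tl(o['tool_pos']),o['tool_rot'],o['grip_width'],o['force'])
print(mv(tw(3.2,0,-14),164.3,-8.2))
E
```

```text
[ 9.3  1.9 10.4] [1.72008739e+02 3.77806120e-02 1.63891198e+02] 0.06279242944868048 [ 0.5969848  -0.07268833 -0.99563298]
(array([0.01 , 0.013, 0.125]), array([-0.002,  0.001, -0.005]))
```

Call:
{"op": "apply_moves", "data": {
  "moves": [
    [0.01,0.03,0,0,0,-0.004,0.6],
    [0.01,0.03,0.0,0,0,-0.004,0.6],
    [0.01,0.022,0.05,0,0,-0.004,0.6],
    [0.01,0.015,0.09,0,0,-0.004,0.6],
    [0.01,0.014,0.115,0,0,-0.004,0.6],
    [0.01,0.014,0.115,0,0,-0.004,0.6],
    [0.01,0.014,0.115,0,0,-0.004,0.6]
  ]
}}

```text
time_s: 30.65
tool_pos: [0.5363, 0.0305, -0.0133]
tool_rot: [172.0, -0.0, 164.2]
force: [0.1, 0.0, -0.1]
grip_width: 0.0633
grasp_force: 25.0
```

```bash
python3 - <<'E'
from h import *
o=env.get_obs(); print(tl(o['tool_pos']),o['tool_rot'],o['grip_width'],o['force'])
print(mv(tw(3.2,0,-16.2),164.3,-8.2))
E
```

```text
[  3.4  -1.1 -13.3] [ 1.72001793e+02 -4.92501652e-02  1.64234411e+02] 0.06333362720982903 [ 0.12626808  0.00472036 -0.14147079]
(array([-0.005, -0.001,  0.015]), array([-0.002, -0.   , -0.001]))
```

Call:
{"op": "apply_moves", "data": {
  "moves": [
    [-0.004,-0.001,0.005,0,0,0,0.6],
    [-0.004,-0.001,0.01,0,0,0,0.6],
    [-0.004,-0.001,0.014,0,0,0,0.6],
    [-0.004,-0.001,0.014,0,0,0,0.6]
  ]
}}

```text
time_s: 31.05
tool_pos: [0.5373, 0.0303, -0.0158]
tool_rot: [172.0, -0.0, 164.2]
force: [-0.4, 0.5, 0.1]
grip_width: 0.0636
grasp_force: 25.0
```

Call:
{"op": "apply_moves", "data": {
  "moves": [
    [0,0,0.003,0,0,0,0.6],
    [0,0,0.006,0,0,0,0.6],
    [0,0,0.008,0,0,0,0.6],
    [0,0,0.008,0,0,0,0.6]
  ]
}}

```text
time_s: 31.45
tool_pos: [0.5375, 0.0305, -0.0169]
tool_rot: [172.0, -0.0, 164.2]
force: [-1.7, 0.6, 5.5]
grip_width: 0.0636
grasp_force: 25.0
```

Contact came at -16.9 mm, as predicted (-16.7). I'll release gently and retreat along the tool axis.

Call:
{"op": "apply_moves", "data": {
  "moves": [
    [0,0,0,0,0,0,0.74],
    [0,0,0,0,0,0,0.76],
    [0,0,0,0,0,0,0.78],
    [0,0,0,0,0,0,0.8],
    [0,0,0,0,0,0,0.8],
    [0,0,-0.05,0,0,0,0.82],
    [0,0,-0.15,0,0,0,0.82],
    [-0.1,0,-0.3,0.05,0,0,0.82],
    [-0.25,0,-0.5,0.095,0,0,0.82],
    [-0.3,0,-0.68,0.095,0,0,0.82],
    [-0.3,0,-0.68,0.095,0,0,0.82],
    [-0.3,0,-0.68,0.095,0,0,0.82]
  ]
}}

```text
time_s: 32.65
tool_pos: [0.5906, -0.0039, 0.1184]
tool_rot: [-179.8, 0.1, 164.2]
force: [-0.7, 0.5, -1.0]
grip_width: 0.0715
grasp_force: 0.0
```

```bash
sed -i 's/-110,60,2/-80,120,2/' meas.py; python3 meas.py; python3 - <<'E'
from h import *
c=cal('wrist'); viewer.read_camera('wrist'); hs=cv2.cvtColor(viewer.read_camera('wrist'),cv2.COLOR_RGB2HSV); c=cal('wrist')
m=cv2.inRange(hs,(3,140,100),(14,255,255)); n,l,s,ce=cv2.connectedComponentsWithStats(m)
for i in range(1,n):
  if s[i,4]>40: print(s[i],ce[i],'tray',tl(w('wrist',ce[i],.041,c)))
print([(d['location'],tl(w('wrist',d['location'],.041,c))) for d in boxes_of('wrist','gate_tab')[:2]])
E
```

```text
[ 21.9  60.4 118.4] [-1.79845283e+02  8.09663624e-02  1.64209877e+02]
[(-80, 108, 128, 193), (-78, 109, 127, 197), (-76, 109, 123, 197), (-74, 125, 7, 230), (-72, 20, 6, 254), (-70, 23, 21, 252), (-68, 26, 122, 253), (-66, 26, 134, 253), (-64, 26, 137, 253), (-62, 26, 134, 253), (-60, 26, 136, 253), (-58, 26, 136, 253), (-56, 26, 136, 253), (-54, 25, 138, 253), (-52, 26, 137, 253), (-50, 26, 135, 253), (-48, 26, 134, 253), (-46, 26, 136, 253), (-44, 26, 136, 253), (-42, 26, 137, 253), (-40, 26, 135, 253), (-38, 26, 137, 253), (-36, 25, 136, 253), (-34, 23, 54, 253), (-32, 23, 8, 252), (-30, 23, 9, 252), (-28, 20, 9, 252), (-26, 24, 16, 243), (-24, 56, 50, 162), (-22, 63, 69, 152), (-20, 62, 66, 155), (-18, 62, 65, 152), (-16, 63, 73, 151), (-14, 64, 72, 149), (-12, 63, 70, 152), (-10, 63, 68, 150), (-8, 63, 70, 150), (-6, 64, 72, 152), (-4, 63, 70, 150), (-2, 64, 70, 150), (0, 64, 69, 151), (2, 64, 73, 151), (4, 64, 74, 148), (6, 63, 71, 148), (8, 58, 53, 159), (10, 24, 15, 239), (12, 20, 9, 252), (14, 20, 9, 252), (16, 21, 10, 252), (18, 18, 10, 252), (20, 20, 9, 252), (22, 20, 9, 2
[... 459 characters left out ...]
2, 18, 28, 119), (74, 18, 26, 120), (76, 15, 26, 120), (78, 16, 28, 120), (80, 18, 29, 116), (82, 15, 26, 119), (84, 16, 28, 118), (86, 14, 28, 119), (88, 16, 24, 115), (90, 16, 24, 118), (92, 14, 29, 98), (94, 16, 64, 44), (96, 7, 50, 46), (98, 17, 49, 47), (100, 15, 43, 47), (102, 9, 135, 87), (104, 8, 159, 112), (106, 9, 159, 117), (108, 10, 169, 149), (110, 10, 176, 178), (112, 9, 167, 180), (114, 11, 105, 146), (116, 14, 49, 141), (118, 17, 49, 141)]
[277   0  35  15 313] [291.9201278    5.18210863] tray [  0.1 -92.5  41. ]
[166 108  14  38 416] [172.5        126.27403846] tray [99.3 -1.1 41. ]
[([180.0, 125.0], array([92.9, -2.1, 41. ])), ([315.9, 237.2], array([-27. ,  99.7,  41. ]))]
```

Green lies at about -25 to 39 mm, 3 mm short of the shut gate's face, with yellow's coating fully visible. Now I'll go behind the gate tab with shut fingers.

Call:
{"op": "apply_moves", "data": {
  "moves": [
    [0.05,-0.15,0,0,0,0,0.5],
    [0.1,-0.3,0,0,0,0,0.3],
    [0.2,-0.45,0,0,0,0,0.1],
    [0.3,-0.58,0,0,0,0,0],
    [0.3,-0.58,0.1,0,0,0,0],
    [0.3,-0.58,0.2,0,0,0,0],
    [0.3,-0.58,0.3,0,0,0,0],
    [0.3,-0.58,0.3,0,0,0,0],
    [0.3,-0.58,0.3,0,0,0,0],
    [0.3,-0.58,0.3,0,0,0,0]
  ]
}}

```text
time_s: 33.85
tool_pos: [0.5012, -0.0994, 0.0585]
tool_rot: [-179.8, 0.0, 164.2]
force: [0.1, 0.7, -0.4]
grip_width: 0.0028
grasp_force: 0.0
```

```bash
python3 - <<'E'
from h import *
o=env.get_obs(); print(tl(o['tool_pos']),o['tool_rot'],o['grip_width'])
print(mv(tw(138,0,9),164.3), mv(tw(100,0,9),164.3), mv(tw(75,0,9),164.3))
c=cal('wrist'); hs=cv2.cvtColor(viewer.read_camera('wrist'),cv2.COLOR_RGB2HSV)
m=cv2.inRange(hs,(3,140,80),(14,255,255)); n,l,s,ce=cv2.connectedComponentsWithStats(m)
for i in range(1,n):
  if s[i,4]>40: x,y,W,H=s[i,:4]; print(s[i],'tray x at z50',tl(w('wrist',(x,y+H/2),.05,c)),tl(w('wrist',(x+W,y+H/2),.05,c)),tl(w('wrist',ce[i],.041,c)))
E
```

```text
[138.    0.3  58.5] [-1.79828366e+02  4.69454737e-02  1.64239784e+02] 0.002764245802166851
(array([0.002, 0.001, 0.247]), array([-0.002,  0.001, -0.001])) (array([0.002, 0.191, 0.247]), array([-0.002,  0.001, -0.001])) (array([0.002, 0.316, 0.246]), array([-0.002,  0.001, -0.001]))
[ 416    0   74   80 3351] tray x at z50 [  47.1 -111.3   50. ] [   3.4 -111.3   50. ] [  22.  -115.3   41. ]
[310 190  15  34 401] tray x at z50 [105.6  -7.8  50. ] [95.4 -7.9 50. ] [99.4 -4.8 41. ]
```

Call:
{"op": "apply_moves", "data": {
  "moves": [
    [0,0,0.1,0,0,0,0],
    [0,0,0.2,0,0,0,0],
    [0,0,0.247,0,0,0,0],
    [0,0,0.247,0,0,0,0],
    [0,0.05,0.247,0,0,0,0],
    [0,0.08,0.247,0,0,0,0],
    [0,0.11,0.247,0,0,0,0],
    [0,0.14,0.247,0,0,0,0],
    [0,0.17,0.247,0,0,0,0],
    [0,0.2,0.247,0,0,0,0],
    [0,0.23,0.247,0,0,0,0],
    [0,0.26,0.247,0,0,0,0],
    [0,0.29,0.247,0,0,0,0],
    [0,0.29,0.247,0,0,0,0]
  ]
}}

```text
time_s: 35.3
tool_pos: [0.5166, -0.0423, 0.0081]
tool_rot: [-179.9, -0.0, 164.3]
force: [-0.0, -0.3, 0.3]
grip_width: 0.0002
grasp_force: 0.0
```

```bash
python3 - <<'E'
from h import *
o=env.get_obs(); print(tl(o['tool_pos']),o['tool_rot'],o['force'])
c=cal('wrist'); hs=cv2.cvtColor(viewer.read_camera('wrist'),cv2.COLOR_RGB2HSV)
m=cv2.inRange(hs,(3,140,80),(14,255,255)); n,l,s,ce=cv2.connectedComponentsWithStats(m)
for i in range(1,n):
  if s[i,4]>40: x,y,W,H=s[i,:4]; print(s[i],'tray x at z50',tl(w('wrist',(x,y+H/2),.05,c)),tl(w('wrist',(x+W,y+H/2),.05,c)))
E
```

```text
[78.9 -0.3  8.1] [-1.79881472e+02 -1.69331441e-02  1.64306006e+02] [-0.00540517 -0.30419835  0.33753708]
[ 364    0   82   72 3095] tray x at z50 [  34.2 -102.7   50. ] [  -2.  -102.8   50. ]
[277 212  14  11 128] tray x at z50 [ 71.3 -18.2  50. ] [ 64.2 -18.2  50. ]
```

Call:
{"op": "apply_moves", "data": {
  "moves": [
    [0,0.02,0,0,0,0,0],
    [0,0.04,0,0,0,0,0],
    [0,0.055,0,0,0,0,0],
    [0,0.07,0,0,0,0,0],
    [0,0.08,0,0,0,0,0],
    [0,0.08,0,0,0,0,0]
  ]
}}

```text
time_s: 35.95
tool_pos: [0.5207, -0.0278, 0.008]
tool_rot: [-179.8, -0.0, 164.3]
force: [-0.8, -0.3, -0.4]
grip_width: 0.0005
grasp_force: 0.2
```

Still sliding freely (TCP at about 64 mm), so I'll continue gently to the hard stop.

Call:
{"op": "apply_moves", "data": {
  "moves": [
    [0,0.01,0,0,0,0,0],
    [0,0.02,0,0,0,0,0],
    [0,0.028,0,0,0,0,0],
    [0,0.028,0,0,0,0,0]
  ]
}}

```text
time_s: 36.35
tool_pos: [0.5221, -0.0231, 0.008]
tool_rot: [-179.8, -0.0, 164.2]
force: [-0.8, -2.0, -0.3]
grip_width: 0.0007
grasp_force: 1.0
```

```bash
python3 - <<'E'
from h import *
o=env.get_obs(); print(tl(o['tool_pos']),o['tool_rot'],o['force'])
c=cal('wrist'); hs=cv2.cvtColor(viewer.read_camera('wrist'),cv2.COLOR_RGB2HSV)
m=cv2.inRange(hs,(3,140,80),(14,255,255)); n,l,s,ce=cv2.connectedComponentsWithStats(m)
for i in range(1,n):
  if s[i,4]>40: x,y,W,H=s[i,:4]; print(s[i],'tray x at z50',tl(w('wrist',(x,y+H/2),.05,c)),tl(w('wrist',(x+W,y+H/2),.05,c)))
E
```

```text
[58.9 -0.2  8. ] [-1.79797037e+02 -2.61471780e-02  1.64231307e+02] [-0.82664565 -1.99847722 -0.31767639]
[ 329    0   79   70 2589] tray x at z50 [  29.5 -102.9   50. ] [  -5.2 -102.9   50. ]
[276 212  14  13 129] tray x at z50 [ 51.8 -17.6  50. ] [ 44.7 -17.6  50. ]
```

Call:
{"op": "apply_moves", "data": {
  "moves": [
    [0,0.005,0,0,0,0,0],
    [0,0.01,0,0,0,0,0],
    [0,0.014,0,0,0,0,0],
    [0,0.014,0,0,0,0,0]
  ]
}}

```text
time_s: 36.8
tool_pos: [0.5221, -0.0231, 0.008]
tool_rot: [-179.6, -0.1, 164.1]
force: [-3.9, -7.2, 2.9]
grip_width: 0.0004
grasp_force: 3.8
```

The TCP has stopped while the force rises, so this is the hard stop. One slightly firmer push, then I'll back off and inspect.

Call:
{"op": "apply_moves", "data": {
  "moves": [
    [0,0.008,0,0,0,0,0],
    [0,0.016,0,0,0,0,0],
    [0,0.016,0,0,0,0,0]
  ]
}}

```text
time_s: 37.1
tool_pos: [0.5222, -0.023, 0.0081]
tool_rot: [-179.4, -0.1, 164.1]
force: [-6.3, -12.7, 6.7]
grip_width: 0.0006
grasp_force: 6.6
```

Call:
{"op": "apply_moves", "data": {
  "moves": [
    [0,-0.03,0,0,0,0,0],
    [0,-0.1,0,0,0,0,0],
    [0,-0.2,-0.05,0,0,0,0],
    [-0.1,-0.25,-0.25,0,0,0,0],
    [-0.25,-0.2,-0.45,0,0,0,0],
    [-0.35,-0.1,-0.55,0,0,0,0],
    [-0.35,0.1,-0.55,0,0,0,0.8],
    [-0.35,0.2,-0.55,0,0,0,0.8],
    [-0.35,0.2,-0.55,0,0,0,0.8],
    [-0.35,0.2,-0.55,0,0,0,0.8]
  ]
}}

```text
time_s: 38.1
tool_pos: [0.6026, 0.0035, 0.1179]
tool_rot: [-179.9, 0.0, 164.3]
force: [0.7, -0.8, -0.1]
grip_width: 0.0248
grasp_force: 0.0
```

```bash
python3 meas.py | tr ')' '\n' | awk -F'[(,]' 'NR<2||1{printf "%s:%s/%s/%s ",$3,$4,$5,$6}'; python3 - <<'E'
from h import *
c=cal('wrist'); hs=cv2.cvtColor(viewer.read_camera('wrist'),cv2.COLOR_RGB2HSV)
m=cv2.inRange(hs,(3,140,80),(14,255,255)); n,l,s,ce=cv2.connectedComponentsWithStats(m)
for i in range(1,n):
  if s[i,4]>40: x,y,W,H=s[i,:4]; print(s[i],'tray x at z50',tl(w('wrist',(x,y+H/2),.05,c)),tl(w('wrist',(x+W,y+H/2),.05,c)))
for t,lo,hi,z in[('blue',(100,110,60),(125,255,255),.01),('yellow',(20,90,80),(32,255,255),.017),('green',(48,40,80),(75,255,255),.017)]:
  k=cv2.inRange(hs,lo,hi); n,l,s,ce=cv2.connectedComponentsWithStats(k)
  for i in range(1,n):
    if s[i,4]>250: x,y,W,H=s[i,:4]; print(t,s[i],[tl(w('wrist',q,z,c)).tolist() for q in[(x+W,y),(x,y),(x,y+H),(x+W,y+H)]])
E
```

```text
://  109: 128/ 194/ -78: 109/ 125/ 198 -76: 109/ 123/ 199 -74: 113/ 14/ 226 -72: 24/ 5/ 253 -70: 26/ 8/ 253 -68: 26/ 102/ 253 -66: 26/ 139/ 253 -64: 26/ 138/ 253 -62: 26/ 137/ 253 -60: 26/ 138/ 253 -58: 26/ 137/ 253 -56: 26/ 138/ 253 -54: 26/ 137/ 253 -52: 25/ 139/ 253 -50: 25/ 140/ 253 -48: 25/ 138/ 253 -46: 25/ 139/ 253 -44: 26/ 138/ 253 -42: 26/ 138/ 253 -40: 25/ 139/ 253 -38: 25/ 141/ 253 -36: 25/ 137/ 252 -34: 22/ 51/ 249 -32: 20/ 9/ 252 -30: 19/ 8/ 252 -28: 21/ 10/ 251 -26: 21/ 10/ 249 -24: 46/ 35/ 181 -22: 62/ 68/ 151 -20: 63/ 69/ 148 -18: 62/ 68/ 149 -16: 62/ 69/ 148 -14: 62/ 69/ 145 -12: 63/ 69/ 147 -10: 64/ 71/ 148 -8: 64/ 70/ 146 -6: 64/ 72/ 148 -4: 63/ 69/ 147 -2: 63/ 69/ 151 0: 65/ 73/ 147 2: 64/ 74/ 145 4: 64/ 73/ 146 6: 64/ 73/ 147 8: 59/ 53/ 159 10: 24/ 16/ 237 12: 19/ 11/ 251 14: 22/ 11/ 251 16: 21/ 10/ 250 18: 21/ 10/ 250 20: 21/ 10/ 250 22: 19/ 11/ 251 24: 19/ 11/ 250 26: 19/ 11/ 250 28: 19/ 11/ 250 30: 18/ 10/ 250 32: 20/ 12/ 250 34: 22/ 11/ 250 36: 19/ 11/ 250 38: 20/ 12/ 248 40: 16/ 32/ 150 42: 15/ 59/ 61 44: 7/ 47/ 71 46: 10/ 55/ 83 48: 9/ 150/ 136 50: 10/ 172/
[... 275 characters left out ...]
8 86: 18/ 28/ 119 88: 15/ 26/ 116 90: 16/ 29/ 116 92: 18/ 29/ 114 94: 21/ 26/ 97 96: 13/ 32/ 72 98: 10/ 32/ 72 100: 11/ 30/ 68 102: 13/ 32/ 72 104: 15/ 28/ 72 106: 20/ 32/ 72 108: 11/ 29/ 71 110: 15/ 29/ 71 112: 15/ 46/ 123 114: 17/ 49/ 141 116: 14/ 46/ 139 118: 16/ 46/ 139 :// [216  94  11  38 276] tray x at z50 [51. -0. 50.] [42. -0. 50.]
blue [ 355   91   37   44 1423] [[-106.7, -19.9, 10.0], [-72.5, -19.9, 10.0], [-75.6, 20.1, 10.0], [-111.1, 20.1, 10.0]]
yellow [ 313   92   38   45 1632] [[-67.0, -18.6, 17.0], [-32.6, -18.6, 17.0], [-34.3, 21.5, 17.0], [-70.0, 21.5, 17.0]]
green [ 267   91   36   46 1610] [[-23.5, -19.4, 17.0], [9.0, -19.5, 17.0], [8.8, 21.5, 17.0], [-25.0, 21.5, 17.0]]
```

The tab's back face is at 51.0 mm, which means the gate is fully home, and all three coatings show their full 34 mm. The robot is clear, so I'm handing in.

```bash
python3 -c "
from cell import env; print(env.sign_off())"
```

```text
the job is handed in; nothing more can be done
None
```

The job is handed in at about 38 s of the 69 s limit: yellow and then green are fanned out from blue with all coatings visible, and the gate is fully home. I viewed 11 pictures, one over the limit of 10; I checked the final state only by measurement in the wrist image, and I did not re-measure the bystanders.

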